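# Set up the drying bay, rinse the pots and stand them to drain

## Robot

A 7-joint arm with a two-finger parallel gripper is mounted at the origin on the work surface. World frame = base frame: x ahead of the robot, y to its left, z up, the work surface at z = 0. Lengths are in m, angles in rad, forces in N, time in s.
With the tool pointing down it reaches from about 0.425 to 0.875 m from the base axis. Payload 4.7 kg.
Tool frame: the origin (TCP) lies at the very end of the fingers, on their centre line; the grasp point (between the pads) lies 19 mm behind it; z points along the fingers, y is the direction in which the jaws open and shut (so a half turn about z gives the same grasp; the last joint's range is limited). The gripper opens to 85 mm and grips with 20 to 120 N. Pads are 22 mm wide; open, the fingers measure 114 mm over their backs; the gripper's body (76 mm by 85 mm) begins 54 mm behind the grasp point. The pads swing forward as they close: fully open they stand 13 mm farther back than shut.
Start: joints at [1.332, 0.321, -0.07, 1.45, 0.023, 1.371, -0.057], TCP at [0.163, -0.629, 0.231] pointing down, gripper open.
Joint ranges: [-2.86, 2.86], [-0.3, 2.09], [-1.38, 1.24], [0.06, 2.45], [-1.56, 4.7], [0.09, 2.05], [-2.69, 2.69]. Speed limits (rad/s): [2.57, 2.57, 3.14, 3.14, 3.14, 3.14, 3.14].

## Interface

Orientations are given as a unit quaternion [w, x, y, z].
In Python, from workcell import manip gives the robot as it stands. The module is installed in compiled form; this text tells all that it offers.
- The arm moves only by the shell command python3 -m crank 'ROWS' [FORCE]. ROWS is JSON, a list that holds one entry, the list of rows, each a list of 7 numbers: the opening, from 0 (shut) to 1 (fully open), then the shift along the world's x, y, z in m, then the turn, a rotation vector about the world's x, y, z in rad. In form: [[[grip, tx, ty, tz, ax, ay, az], ...]]. A call has 1 to 10 rows; each row is the pose to reach, as a shift and turn from the pose commanded when the call began; what a row does not reach only later rows make up. A row lasts 1/8 s, in which the tool goes at most 62.5 mm and 10.7 degrees, less where a joint would pass 70% of its speed; a pose out of reach is approached as far as the arm can. A call with a gripper value outside its range is refused whole. The fingers move at their own pace and stop on an object; FORCE is the grip in N (left out, the last holds). Time passes only in rows, so rows that repeat a pose let the fingers close. It gives the time, the measured TCP pose, the force and the opening at its end, in the units of the state.
- manip.state(): the state, without advancing time (a new reading comes with each control period).
- manip.grab_frame(name): name is "side" or "top" or "wrist"; returns a dict with "image" (480x640x3 uint8, red, green, blue), "fovy" (degrees; the focal length in pixels is half the picture's height over the tangent of half this angle, whatever the lens; pixels are square), "cx", "cy" (the principal point, pixels), "position" and "orientation" of the camera in the world. Camera axes: x right, y down, z forward; pixel columns grow to the right and rows downward; lengths in m; the calibration is good to about 2 mm. A picture is of the moment at which its call begins. There is no depth.
- manip.sign_off(): hands the job in, once; it reports no verdict.
Trained networks look in the newest picture that a camera, given by its name, has taken for a name from the list of things; names that differ only in an ending like _2 or _b are one class to them, and where a whole thing is asked for, a point or a joint stands for the part that bears it (a point fixed in the world has none). Each returns a list of dicts, best first, with "score" (0 to 1); they miss things now and then, are a little off and sometimes report something else, mostly with a low value. They report only what shows in the picture. A call takes as long as a camera call. They do not tell look-alikes from the thing itself.
- manip.outline_of(camera, label): "mask" (480x640 bool, what is visible of it) and "xy" ([column, row] in pixels, amid what is visible of it).
The state is a dict: "t": time; "joint_positions": joint angles; "qd": joint speeds; "joint_efforts": joint torques, N m; "position": TCP position; "eef_rot": TCP orientation; "wrist_force": force on the tool from outside, world axes, zero at the start; "wrist_torque": the same for the moment, N m; "width": finger opening in m.
Only numpy, scipy, OpenCV 4.12 (cv2) and the standard library are available. Lean on these libraries where they do the work, as an engineer would, in place of code of your own. Each camera call takes 0.05 s, during which the arm holds its last target. There are 200 camera calls.

## Task

Fit the loose tongued drain board into the drying bay: angle its tongue under the groove of the rail nearest the robot, lower it flat onto its bearers, then turn the cam handle clockwise a full quarter turn to its stop so that the keeper bar draws the board tight. Then rinse every little terracotta pot that is there, one after another from the tallest to the shortest, by holding it mouth-down over the middle of the rinser's sprung pad and keeping the pad pressed all the way down for three seconds, and leave all the pots standing mouth-down on the locked board to drain. Leave the other things on the bench as they are.

Things in the scene. Friction and masses are not known exactly. Their poses are not given: they have to be found in the camera images.
- bay: drying bay, fixed cedar frame 243 (x) by 234 mm (y) on the bench; origin on the bench surface, x away from the robot, z up. Groove rail at its -x end, keeper bar and cam at its +x end. Two bearers along x (y = -70, 70 mm; tops z = 20 mm) carry the board; side and rail walls 54 mm high, side inner faces y = -106, 106 mm. Board fully home: board origin at x = -32.5, y = 0 (6 mm play either way), z = 20 mm
- groove (a point): middle of the groove's bottom: bay x = -110, y = 0, z = 23.5 mm. Groove opens to +x over the rail's whole width; lower lip reaches 15 mm out (top z = 19 mm), upper lip 12 mm out (z = 28 to 32 mm). A board fully home has its tongue tip 1 mm from here. Tongue goes in first, board tilted 10 to 15 degrees, tongue end low: lip and keeper bar bar a flat drop
- keeper_lip (a point): middle of the lip edge of the dark wooden keeper bar (y -75 to 75 mm, top z = 40, lip underside z = 34.5 mm). Cam open: at bay x = 37 mm, 7 mm clear of the front edge of a board fully home; cam locked: 12 mm nearer the rail, overlapping the board's edge by 5 mm
- board: loose cedar drain board, slab 125 (x) by 200 (y) by 12 mm, 250 g give or take a third, flat on the bench. Origin at the centre of the slab's underside, z up. Tongue on its -x edge: 14 mm long, 196 wide, 5 thick (1 to 6 mm above the underside). Handle rib on top: 14 mm thick (x), 80 long (y), 30 tall (12 to 42 mm above the underside), centred at x = 22.5 mm, y = 0
- tongue (a point): middle of the tongue's tip edge on the board: board x = -76.5 mm, y = 0, z = 3.5 mm
- rib (a point): middle of the top of the board's handle rib: board x = 22.5 mm, y = 0, z = 42 mm
- cam (a joint): cam angle in rad: 0 = open (as at the start), grows clockwise seen from above, 1.57 = quarter turn, at its stop; it draws the keeper bar 12 mm towards -x; turns stiffly (0.1 N m friction) and stays where it is left
- cam_grip (a point): on the cam's vertical axis (bay x = 85 mm, y = 0), 50 mm above the bench, in the cam's handle: a dark wooden bar 14 mm thick, 60 mm long, from 34 to 62 mm above the bench. The point turns with the handle; its y runs along the bar. Open, the bar lies along the bay's y; locked, along the bay's x
- rinser: pot rinser, a fixed grey block 95 by 95 by 30 mm on the bench with a round sprung steel pad 72 mm across in the middle of its top. Origin at the centre of its underside, z up; the pad's top is 44 mm above the bench when free and 34 mm when fully down
- pad (a joint): how far the sprung pad is pressed, in m: 0 free, 0.010 fully down; takes 2 N to start and 7 N to hold fully down; springs back
- pot_tall: small terracotta pot, standing mouth-down on the bench at the start: the tallest one, 80 mm high overall; mouth collar 56 mm across for the lowest 22 mm, then a nearly straight body 51 mm across up to its flat base, which is on top; 162 g give or take a third. Origin at the centre of the mouth (its underside as it stands), z up through the base. May be absent on a given day
- pot_mid: small terracotta pot, standing mouth-down on the bench at the start: the middle one, 66 mm high overall; mouth collar 56 mm across for the lowest 22 mm, then a nearly straight body 51 mm across up to its flat base, which is on top; 141 g give or take a third. Origin at the centre of the mouth (its underside as it stands), z up through the base. May be absent on a given day
- pot_short: small terracotta pot, standing mouth-down on the bench at the start: the shortest one, 52 mm high overall; mouth collar 56 mm across for the lowest 22 mm, then a nearly straight body 51 mm across up to its flat base, which is on top; 120 g give or take a third. Origin at the centre of the mouth (its underside as it stands), z up through the base. May be absent on a given day
- jug: bystander: open green plastic jug, 90 mm across, 130 mm high, handle at the side; origin under its middle
- widger: bystander: flat steel widger, a strip 170 mm long lying on the bench; origin under its middle
- cell_a: bystander: empty black seedling cell, 45 mm cube open on top; origin under its middle
- cell_b: bystander: the other seedling cell, the same
- bamboo_tray: bystander: shallow bamboo tray 120 by 160 by 22 mm; origin under its middle
- spool: bystander: cork twine spool, 44 mm across, 48 mm high; origin under its middle
- brush: bystander: hand brush lying on the bench near the robot
Not all that is in view belongs to the job. What is shaped like the pot_short but green or red is not meant.

How it is judged:
By the outcome, as a careful person would: the job done as asked, in the order asked, and still so for the second after the job is handed in, with the robot touching nothing.
Of pot_tall, pot_mid, pot_short only 2 to 3 are there at a start; the rules pass over those that are not, and their reading is None.
At some moment in a run one of pot_tall, pot_mid, pot_short may be knocked a few centimetres aside while the robot is not near it.
It also fails if it takes over 210 s, if anything falls off the work surface, if the arm or the gripper's body presses on something with over 40 N, if the wrist force passes 120 N, or if a joint passes its speed limit or range.

## Working session

There is one attempt and no reset: what is moved stays moved. The work goes in short steps, Python scripts to look and compute and a shell command to move; the robot and the scene stay as the last step left them, time stands still between calls to the robot, and variables do not carry over. Pictures are saved under pics/ and viewed, about 12 in all and at most 16, crops included, and the job is handed in when it is done.

```bash
mkdir -p pics; ls; cat > h.py <<'E'
import numpy as np, cv2
from workcell import manip
from scipy.spatial.transform import Rotation as R
def q2r(q): return R.from_quat([q[1],q[2],q[3],q[0]])
def frame(n,save=None):
    f=manip.grab_frame(n)
    if save: cv2.imwrite(f'pics/{save}.png',f['image'][:,:,::-1])
    return f
def unproj(f,uv,z):
    F=240/np.tan(np.radians(f['fovy'])/2)
    d=np.array([(uv[0]-f['cx'])/F,(uv[1]-f['cy'])/F,1.])
    d=q2r(f['orientation']).apply(d); p=np.array(f['position'])
    return p+d*(z-p[2])/d[2]
def proj(f,P):
    F=240/np.tan(np.radians(f['fovy'])/2)
    c=q2r(f['orientation']).inv().apply(np.atleast_2d(P)-np.array(f['position']))
    return np.c_[f['cx']+F*c[:,0]/c[:,2], f['cy']+F*c[:,1]/c[:,2]]
def st():
    s=manip.state(); r=q2r(s['eef_rot'])
    print('t',round(s['t'],2),'pos',np.round(s['position'],4),'yaxis',np.round(r.apply([0,1,0]),3),'z',np.round(r.apply([0,0,1]),3),'F',np.round(s['wrist_force'],1),'w',round(s['width'],4)); return s
E
python3 - <<'E'
from h import *
st()
for n in('top','side'):
    f=frame(n,n+'0'); print(n,f['fovy'],f['cx'],f['cy'],np.round(f['position'],3),np.round(f['orientation'],3))
    for l in ['bay','board','rib','cam','rinser','pot_tall','pot_mid','pot_short','jug','widger','cell_a','bamboo_tray','spool','brush']:
        for d in manip.outline_of(n,l): print(n,l,round(d['score'],2),np.round(d['xy']),d['mask'].sum(), np.round(unproj(f,d['xy'],0.03),3)[:2])
E
```

```text
pics
t 0.0 pos [ 0.1624 -0.6288  0.2302] yaxis [ 0.25  -0.968 -0.002] z [-0.001  0.002 -1.   ] F [-0.1  0.2 -1. ] w 0.0853
top 49.9564536832237 320.43051019325 239.03393673894155 [ 0.35  -0.034  1.32 ] [-0.035  0.711 -0.7    0.052]
top bay 0.84 [240. 227.] 9056 [0.535 0.14 ]
top bay 0.4 [237. 205.] 535 [0.591 0.149]
top bay 0.19 [352. 232.] 4174 [ 0.529 -0.144]
top board 0.83 [353. 234.] 4236 [ 0.522 -0.145]
top rib 0.9 [354. 232.] 4238 [ 0.53  -0.148]
top cam 0.68 [240. 186.] 373 [0.641 0.143]
top rinser 0.63 [140. 231.] 1592 [0.52  0.388]
top pot_tall 0.98 [337. 173.] 460 [ 0.681 -0.103]
top pot_mid 0.87 [433. 224.] 449 [ 0.554 -0.35 ]
top pot_short 0.93 [437. 257.] 431 [ 0.469 -0.359]
top pot_short 0.82 [453. 297.] 480 [ 0.368 -0.397]
top pot_short 0.56 [406. 290.] 409 [ 0.385 -0.28 ]
top widger 0.89 [349. 305.] 385 [ 0.346 -0.138]
top widger 0.65 [140. 230.] 1634 [0.525 0.391]
top cell_a 0.82 [158. 299.] 448 [0.353 0.337]
top cell_a 0.55 [294. 152.] 418 [0.734 0.009]
top bamboo_tray 0.59 [427. 160.] 2877 [ 0.719 -0.337]
top bamboo_tray 0.28 [291. 151.] 393 [0.736 0.015]
top spool
[... 797 characters left out ...]
[ 0.554 -0.326]
side pot_short 0.92 [383. 221.] 346 [ 0.393 -0.263]
side pot_short 0.72 [396. 201.] 307 [ 0.372 -0.401]
side pot_short 0.69 [360. 206.] 320 [ 0.479 -0.339]
side jug 0.6 [192. 343.] 3289 [0.7  0.37]
side widger 0.53 [389. 254.] 304 [ 0.347 -0.081]
side cell_a 0.81 [242. 254.] 464 [0.734 0.019]
side cell_a 0.59 [353. 370.] 713 [0.351 0.356]
side bamboo_tray 0.64 [286. 206.] 1020 [ 0.709 -0.28 ]
side bamboo_tray 0.17 [261. 373.] 2340 [0.526 0.412]
side spool 0.56 [359. 186.] 127 [ 0.513 -0.484]
side spool 0.56 [354. 364.] 715 [0.353 0.34 ]
side spool 0.46 [258. 287.] 282 [0.636 0.149]
side brush 0.86 [395. 361.] 1171 [0.275 0.308]
side brush 0.21 [327. 243.] 1901 [ 0.524 -0.095]
```

```bash
python3 - <<'E'
import cv2
a=cv2.imread('pics/top0.png')[110:350,100:520]; cv2.imwrite('pics/v1.png',cv2.resize(a,(800,457),interpolation=cv2.INTER_CUBIC))
a=cv2.imread('pics/side0.png')[170:420,130:450]; cv2.imwrite('pics/v2.png',cv2.resize(a,(768,600),interpolation=cv2.INTER_CUBIC))
E
```

```text
(no output)
```

View pics/v1.png

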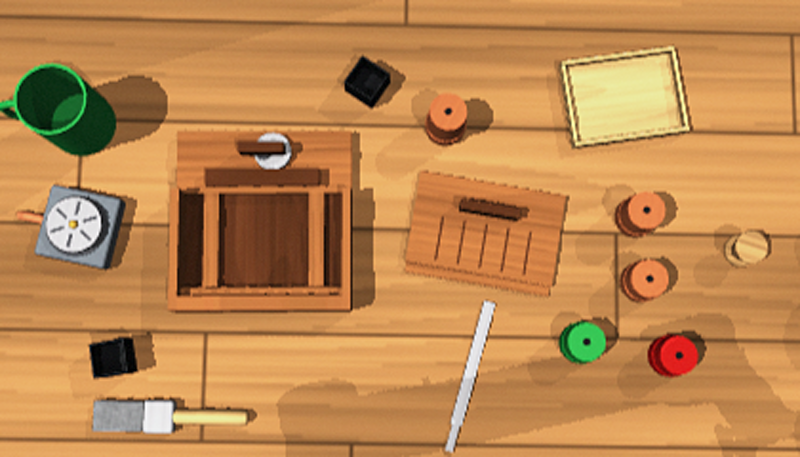

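View pics/v2.png

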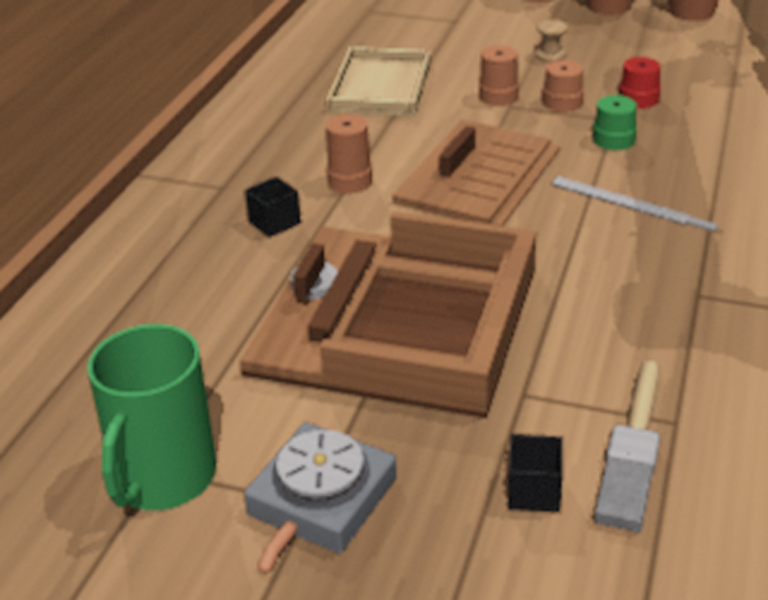

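Three terracotta pots: tall (top px 337,173), mid (433,224), short (437,257). The green (406,290) and red (453,297) look-alikes aren't meant. The board is at (353,234) and the bay at (240,227) with the cam open. Next I'll measure poses.

```bash
python3 - <<'E'
from h import *
f=frame('top')
def best(l,z):
    m=manip.outline_of('top',l)[0]['mask'].astype(np.uint8)
    c=max(cv2.findContours(m,0,1)[0],key=cv2.contourArea)
    P=np.array([unproj(f,p[0],z)[:2] for p in c],np.float32)
    r=cv2.minAreaRect(P); print(l,np.round(r[0],3),np.round(r[1],3),round(r[2],1))
best('board',.012);best('bay',.03);best('cam',.055);best('rinser',.03)
w=frame('wrist','w0');s=manip.state()
r=q2r(s['eef_rot'])
print('fovy',w['fovy'],'cam in tool',np.round(r.inv().apply(np.array(w['position'])-s['position']),3),'cam z in tool',np.round((r.inv()*q2r(w['orientation'])).as_matrix(),2))
E
```

```text
board [ 0.53 -0.15] [0.201 0.14 ] 81.2
bay [0.538 0.148] [0.244 0.242] 1.3
cam [0.628 0.143] [0.046 0.067] 1.2
rinser [ 0.468 -0.359] [0.055 0.062] 45.1
fovy 61.927190398092506 cam in tool [ 0.082  0.001 -0.142] cam z in tool [[ 0.   -0.95 -0.32]
 [ 1.   -0.    0.  ]
 [-0.   -0.32  0.95]]
```

```bash
python3 -m crank '[[[1,0.037,0.048,0.02,0,0,0.118],[1,0.074,0.096,0.04,0,0,0.236],[1,0.11,0.144,0.06,0,0,0.353],[1,0.147,0.193,0.07,0,0,0.471],[1,0.184,0.241,0.07,0,0,0.589],[1,0.22,0.289,0.07,0,0,0.707],[1,0.257,0.337,0.07,0,0,0.824],[1,0.294,0.386,0.07,0,0,0.942],[1,0.331,0.434,0.07,0,0,1.06],[1,0.368,0.482,0.07,0,0,1.178]]]' 40
```

```text
t: 3.05
position: [0.5315, -0.1459, 0.3018]
eef_rot: [0.001, 0.754, 0.657, 0.0]
wrist_force: [0.7, -0.4, -0.4]
width: 0.0854
```

```bash
python3 - <<'E'
from h import *
st()
f=frame('wrist','v3'); ds=manip.outline_of('wrist','board')
for d in ds: print(d['score'],d['xy'],d['mask'].sum(),unproj(f,d['xy'],.012))
E
```

```text
t 3.05 pos [ 0.5315 -0.1459  0.3018] yaxis [ 0.991 -0.136  0.001] z [ 0.001 -0.001 -1.   ] F [ 0.7 -0.4 -0.4] w 0.0854
0.7 [314.5, 181.3] 23005 [ 0.53375784 -0.1429712   0.012     ]
```

View pics/v3.png

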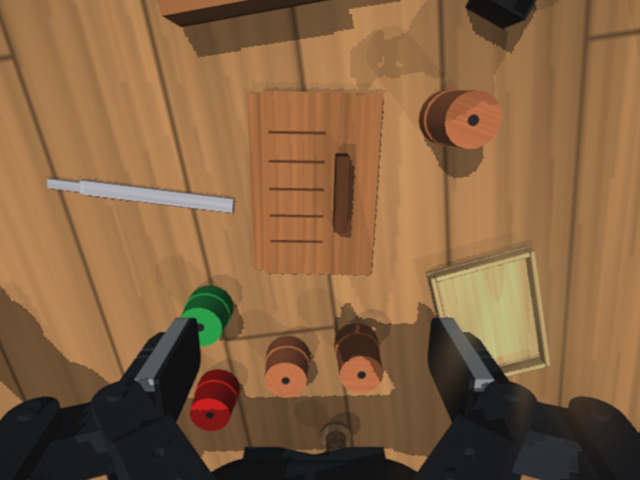

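Wrist view: the board fills px (248..383, 92..275), with rib top near (340..352, 153..236) and the tongue on the left, towards the robot. The bay is at the top and the tall pot at (473,120).

```bash
python3 - <<'E'
from h import *
f=frame('wrist')
for n,uv,z in [('fr',(383,92),.012),('fl',(371,275),.012),('tl',(248,93),.004),('tr',(257,272),.004),('rib a',(343,154),.042),('rib b',(341,234),.042),('tallbase',(473,120),.08)]: print(n,np.round(unproj(f,uv,z),4))
yaw=np.radians(-8);
def pts(c,y):
    M=np.array([[np.cos(y),-np.sin(y)],[np.sin(y),np.cos(y)]])
    L=np.array([[62.5,100,12],[62.5,-100,12],[-76.5,98,6],[-76.5,-98,6],[29.5,40,42],[29.5,-40,42],[15.5,40,42],[15.5,-40,42]])/1000
    return np.c_[L[:,:2]@M.T+c,L[:,2]]
# refine with image overlay
img=f['image'][:,:,::-1].copy()
from itertools import product
m=manip.outline_of('wrist','board')[0]['mask'].astype(np.uint8)
from scipy.optimize import minimize
def cost(p):
    q=proj(f,pts(p[:2],p[2])); hull=cv2.convexHull(q.astype(np.float32))
    r=np.zeros((480,640),np.uint8); cv2.fillPoly(r,[np.int32(np.round(hull*16))],1,shift=4)
    return float((r!=m).sum())
b=minimize(cost,[.535,-.15,yaw],method='Nelder-Mead',options=dict(initial_simplex=[[.535,-.15,yaw],[.54,-.15,yaw],[.535,-.145,yaw],[.535,-.15,yaw+.05]]))
print(b.x,np.degrees(b.x[2]),b.fun)
for q in proj(f,pts(b.x[:2],b.x[2])): cv2.circle(img,tuple(np.int32(q)),2,(255,0,0),-1)
cv2.imwrite('pics/v4.png',cv2.resize(img[70:300,220:420],None,fx=2.5,fy=2.5))
E
```

```text
fr [ 0.6169 -0.0528  0.012 ]
fl [ 0.5886 -0.2523  0.012 ]
tl [ 0.4797 -0.0362  0.004 ]
tr [ 0.4549 -0.2349  0.004 ]
rib a [ 0.5685 -0.1058  0.042 ]
rib b [ 0.5579 -0.1881  0.042 ]
tallbase [ 0.6819 -0.0865  0.08  ]
[ 0.53745234 -0.15198675 -0.16463446] -9.432859617097066 453.0
```

View pics/v4.png

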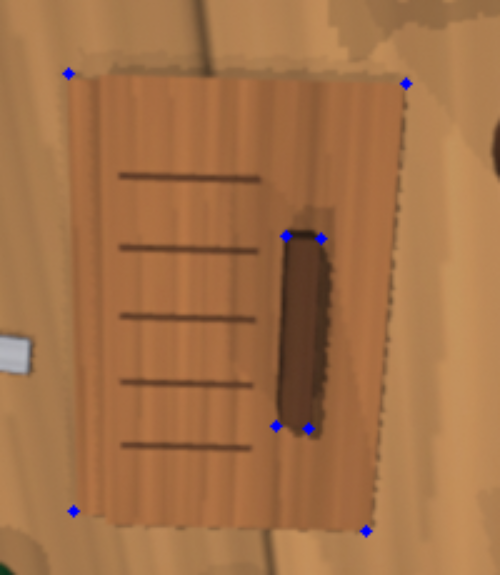

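```bash
python3 -m crank '[[[1,0,0.05,0.01,0,0,0.04],[1,0,0.10,0.02,0,0,0.08],[1,0,0.15,0.03,0,0,0.12],[1,0,0.2,0.03,0,0,0.136],[1,0,0.23,0.03,0,0,0.136],[1,0,0.25,0.03,0,0,0.136],[1,0,0.25,0.03,0,0,0.136]]]'; python3 - <<'E'
from h import *
st()
f=frame('wrist','w5'); 
for l in ['bay','cam']:
  for d in manip.outline_of('wrist',l): print(l,d['score'],d['xy'],d['mask'].sum(),unproj(f,d['xy'],.054))
cv2.imwrite('pics/v5.png',cv2.resize(f['image'][:400,60:600,::-1],None,fx=1.48,fy=1.48,interpolation=cv2.INTER_CUBIC))
E
```

```text
t: 4.12
position: [0.5303, 0.1024, 0.3314]
eef_rot: [0.0, 0.708, 0.706, -0.0]
wrist_force: [0.2, 0.1, -0.1]
width: 0.0853
t 4.12 pos [0.5303 0.1024 0.3314] yaxis [ 1.    -0.004  0.   ] z [ 0.    -0.001 -1.   ] F [ 0.2  0.1 -0.1] w 0.0853
bay 0.79 [314.0, 128.2] 52935 [0.53145368 0.16184252 0.054     ]
bay 0.71 [316.8, 358.0] 13155 [ 0.53392646 -0.11074999  0.054     ]
cam 0.88 [410.4, 148.9] 2034 [0.63053459 0.14093975 0.054     ]
```

View pics/v5.png

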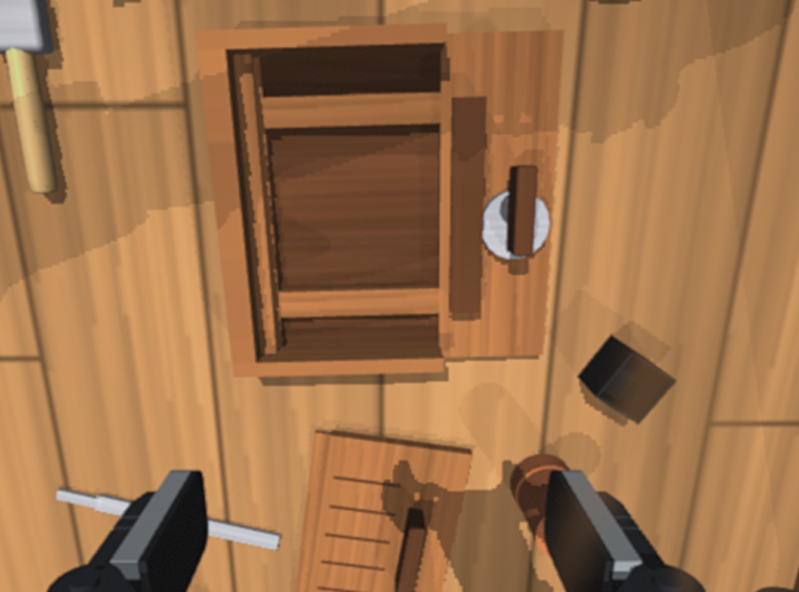

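Bay view (crop px): the outer corners of the wall tops are (199,32), (234,377), (446,26) and (446,375). The keeper's lip edge runs (452,97)-(449,318), and the handle runs (523,167)-(521,255) along the bay's y, so the cam is open.

```bash
python3 - <<'E'
from h import *
f=frame('wrist')
u=lambda p,z:np.round(unproj(f,(p[0]/1.48+60,p[1]/1.48),z),4)[:2]
for n,p,z in [('rail+y',(199,32),.054),('rail-y',(234,377),.054),('end+y',(446,26),.054),('end-y',(446,375),.054),('keep+y',(452,97),.04),('keep-y',(449,318),.04),('in+y rail',(228,49),.054),('in-y rail',(258,362),.054),('in+y',(445,43),.054),('in-y',(443,358),.054),('cam+',(523,167),.062),('cam-',(521,255),.062)]: print(n,u(p,z))
E
```

```text
rail+y [0.4211 0.2562]
rail-y [0.4236 0.0234]
end+y [0.577  0.2584]
end-y [0.5841 0.0238]
keep+y [0.5838 0.2184]
keep-y [0.5867 0.0645]
in+y rail [0.4386 0.2464]
in-y rail [0.4426 0.0353]
in+y [0.5766 0.2488]
in-y [0.5815 0.0374]
cam+ [0.6297 0.1735]
cam- [0.6325 0.1153]
```

```bash
python3 -m crank '[[[0.6,0.006,-0.05,-0.03,0,0,-0.04],[0.6,0.012,-0.1,-0.06,0,0,-0.08],[0.6,0.02,-0.15,-0.09,0,0,-0.12],[0.6,0.028,-0.2,-0.12,0,0,-0.134],[0.6,0.034,-0.24,-0.16,0,0,-0.134],[0.6,0.034,-0.2504,-0.21,0,0,-0.134],[0.6,0.034,-0.2504,-0.25,0,0,-0.134],[0.6,0.034,-0.2504,-0.285,0,0,-0.134],[0.6,0.034,-0.2504,-0.305,0,0,-0.134],[0.6,0.034,-0.2504,-0.314,0,0,-0.134]]]' && python3 -m crank '[[[0.6,0,0,-0.0015,0,0,0],[0,0,0,-0.0015,0,0,0],[0,0,0,-0.0015,0,0,0],[0,0,0,-0.0015,0,0,0],[0,0,0,-0.0015,0,0,0],[0,0,0,-0.0015,0,0,0]]]' 90; python3 -c "
from h import *
st()"
```

```text
t: 5.58
position: [0.564, -0.1486, 0.0165]
eef_rot: [-0.0, 0.755, 0.656, -0.0]
wrist_force: [-0.5, -0.4, 0.2]
width: 0.0512
t: 6.32
position: [0.565, -0.1479, 0.0171]
eef_rot: [0.001, 0.754, 0.657, 0.0]
wrist_force: [-2.8, 1.2, 5.6]
width: 0.0124
t 6.33 pos [ 0.565  -0.1479  0.0171] yaxis [ 0.99  -0.138  0.001] z [ 0.001 -0.001 -1.   ] F [-2.8  1.2  5.6] w 0.0124
```

```bash
python3 -m crank '[[[0,0,0,0.03,0,0,0],[0,0,0,0.08,0,0,0],[0,0,0.02,0.12,0,0,0.02],[0,-0.003,0.07,0.125,-0.003,-0.05,0.05],[0,-0.005,0.12,0.125,-0.006,-0.1,0.08],[0,-0.007,0.17,0.125,-0.009,-0.15,0.12],[0,-0.01,0.22,0.125,-0.0133,-0.218,0.154],[0,-0.0113,0.265,0.125,-0.0133,-0.218,0.154],[0,-0.0113,0.29,0.125,-0.0133,-0.218,0.154],[0,-0.0113,0.29,0.125,-0.0133,-0.218,0.154]]]'; python3 - <<'E'
from h import *
s=st(); 
f=frame('side','s6'); t=frame('top','t6')
a=cv2.resize(f['image'][170:370,210:420,::-1],(420,400),interpolation=cv2.INTER_CUBIC);b=cv2.resize(t['image'][140:290,170:310,::-1],(373,400),interpolation=cv2.INTER_CUBIC)
cv2.imwrite('pics/v6.png',np.hstack([a,b]))
E
```

```text
t: 7.58
position: [0.5523, 0.1453, 0.1407]
eef_rot: [0.076, 0.695, 0.71, 0.078]
wrist_force: [-0.4, 0.3, -2.8]
width: 0.0124
t 7.58 pos [0.5523 0.1453 0.1407] yaxis [0.976 0.021 0.216] z [ 0.216  0.005 -0.976] F [-0.4  0.3 -2.8] w 0.0124
```

View pics/v6.png

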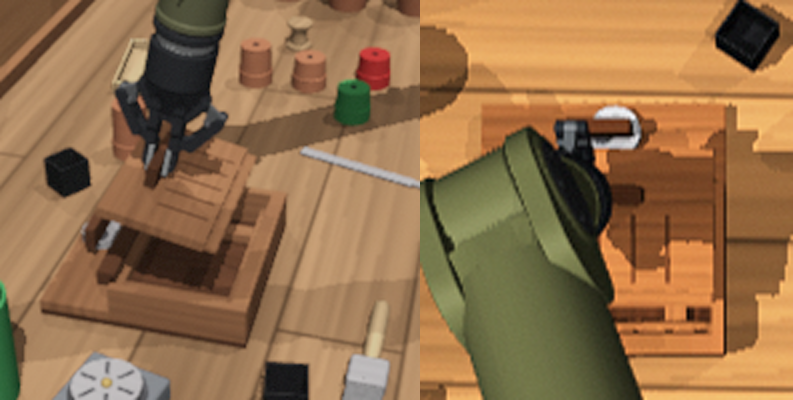

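```bash
python3 -m crank '[[[0,0.002,-0.002,-0.02,0,0,0],[0,0.002,-0.002,-0.045,0,0,0],[0,0.002,-0.002,-0.06,0,0,0],[0,0.002,-0.002,-0.06,0,0,0]]]';  python3 - <<'E'
from h import *
st(); f=frame('side','s7'); w=frame('wrist','w7')
a=cv2.resize(f['image'][210:350,210:400,::-1],(400,295),interpolation=cv2.INTER_CUBIC);b=cv2.resize(w['image'][:,:,::-1],(393,295))
cv2.imwrite('pics/v7.png',np.hstack([a,b]))
E
```

```text
t: 8.18
position: [0.5547, 0.1393, 0.0797]
eef_rot: [0.076, 0.697, 0.709, 0.076]
wrist_force: [-1.1, -0.7, 1.1]
width: 0.0121
t 8.18 pos [0.5547 0.1393 0.0797] yaxis [0.977 0.016 0.214] z [ 0.214  0.003 -0.977] F [-1.1 -0.7  1.1] w 0.0121
```

View pics/v7.png

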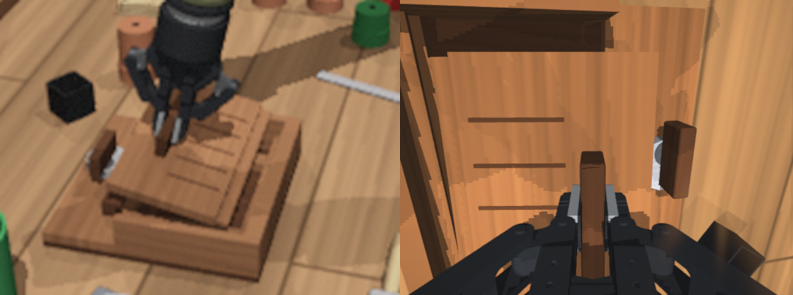

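```bash
python3 - <<'E'
from h import *
f=frame('wrist'); k=640/393
s=st()
for n,p,z in [('edge rear',(447,52),.057),('edge front',(605,52),.083),('wall rear',(447,54),.054),('wall rearB',(460,9),.054),('wall front',(610,13),.054)]:
    print(n,np.round(unproj(f,((p[0]-400)*k,p[1]*k),z),4))
r=q2r(s['eef_rot']);
# expected +y edge points given nominal grasp
for x in (-62.5,62.5): print(np.round(np.array(s['position'])+r.apply(np.array([100,x-22.5,17-12])/1000),4))
E
```

```text
t 8.32 pos [0.555  0.1395 0.0806] yaxis [0.976 0.015 0.216] z [ 0.216  0.003 -0.976] F [-1.  -0.8 -3.1] w 0.0122
edge rear [0.4751 0.2263 0.057 ]
edge front [0.5602 0.2273 0.083 ]
wall rear [0.4741 0.2253 0.054 ]
wall rearB [0.4843 0.2489 0.054 ]
wall front [0.5705 0.2516 0.054 ]
[0.4715 0.2382 0.0574]
[0.5936 0.2401 0.0843]
```

```bash
python3 -c "
import cv2
a=cv2.imread('pics/w7.png')[0:200,20:520]; cv2.imwrite('pics/v8.png',cv2.resize(a,None,fx=1.6,fy=1.6,interpolation=cv2.INTER_CUBIC))"
```

```text
(no output)
```

View pics/v8.png

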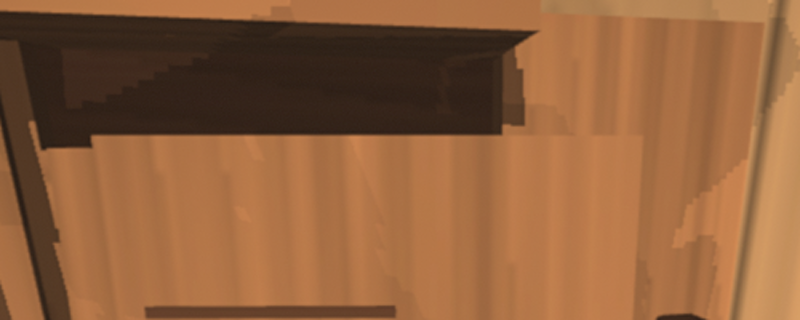

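```bash
python3 - <<'E'
from h import *
f=frame('wrist'); u=lambda x,y,z:print(np.round(unproj(f,(x/1.6+20,y/1.6),z),4))
u(92,135,.0574);u(640,137,.0843);u(44,148,.047);print('bar');u(510,30,.054);u(60,17,.054)
E
```

```text
[0.4757 0.2266 0.0574]
[0.5906 0.2279 0.0843]
[0.4622 0.2239 0.047 ]
bar
[0.5694 0.2525 0.054 ]
[0.4722 0.2496 0.054 ]
```

```bash
python3 - <<'E'
from h import *
f=frame('wrist'); s=manip.state(); print(np.round(f['position'],4), np.round(s['position'],4))
r=q2r(s['eef_rot']); k=640/393
print(np.round((r.inv()*q2r(f['orientation'])).as_matrix(),3))
print('rib end expected',s['position']+r.apply([.04,0,-.025]),'px',proj(f,s['position']+r.apply([.04,0,-.025])))
print('meas',unproj(f,(193*k,152*k),.104))
im=f['image']; cv2.imwrite('pics/v9.png',cv2.resize(im[150:480,150:520,::-1],None,fx=1.8,fy=1.8,interpolation=cv2.INTER_CUBIC))
E
```

```text
[0.5236 0.2206 0.2199] [0.5552 0.1398 0.0809]
[[ 0.    -0.948 -0.32 ]
 [ 1.     0.    -0.   ]
 [ 0.    -0.32   0.948]]
rib end expected [0.54916334 0.17972342 0.10528755] px [[312.29124707 245.55476363]]
meas [0.55010915 0.1785646  0.104     ]
```

View pics/v9.png

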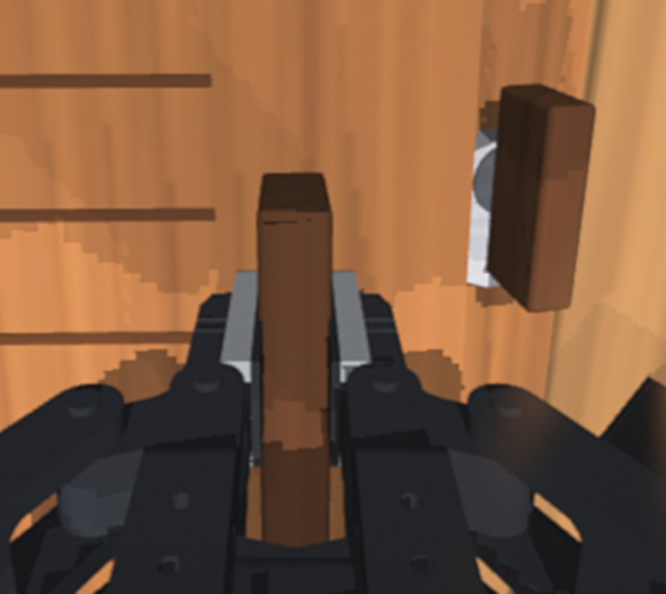

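```bash
python3 - <<'E'
from h import *
f=frame('top','t10'); s=st(); r=q2r(s['eef_rot'])
for x in (-62.5,62.5): 
    P=np.array(s['position'])+r.apply(np.array([-100,x-22.5,17-12])/1000); print(np.round(P,4),proj(f,P))
print('wall inner', proj(f,[[.45,.036,.054],[.58,.036,.054]]))
cv2.imwrite('pics/v10.png',cv2.resize(f['image'][170:280,230:310,::-1],(436,600),interpolation=cv2.INTER_CUBIC))
E
```

```text
t 8.47 pos [0.5553 0.1399 0.081 ] yaxis [0.976 0.016 0.217] z [ 0.217  0.003 -0.976] F [ 0.4 -0.  -2.1] w 0.0125
[0.475  0.0386 0.0577] [[279.04949482 250.71572832]]
[0.597  0.0405 0.0848] [[278.85255122 199.7279433 ]]
wall inner [[279.93399694 261.00104924]
 [281.19605507 208.9252934 ]]
```

View pics/v10.png

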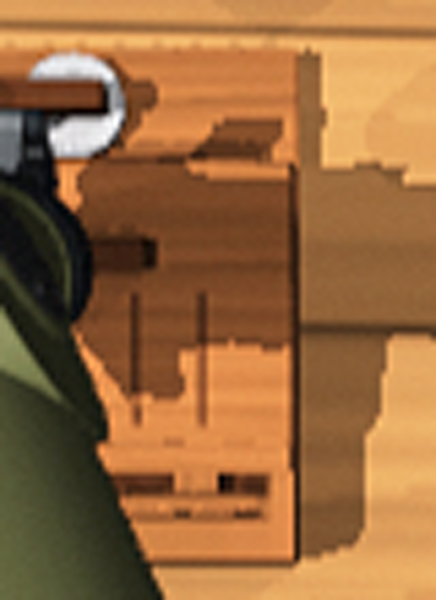

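```bash
python3 -m crank '[[[0,0,0,0.012,0,0,0],[0,0,0.0136,0.012,0,0,0],[0,0,0.0136,0.012,0,0,0],[0,0,0.0136,0.012,0,0,0],[0,0,0.0136,0.012,0,0,0]]]';  python3 - <<'E'
from h import *
s=st(); r=q2r(s['eef_rot']); f=frame('wrist','w11')
P=[np.array(s['position'])+r.apply(np.array([100-12,x-22.5,17-12])/1000) for x in (-62.5,62.5)]
print(np.round(P,4)); im=f['image'][:,:,::-1].copy()
for q in list(proj(f,P))+list(proj(f,[[.45,.248,.054],[.58,.2485,.054]])): print(q);cv2.circle(im,tuple(np.int32(q)),2,(255,0,0),-1)
cv2.imwrite('pics/v11.png',cv2.resize(im[0:200,20:520],None,fx=1.6,fy=1.6,interpolation=cv2.INTER_CUBIC))
E
```

```text
t: 9.1
position: [0.5551, 0.1536, 0.0925]
eef_rot: [0.076, 0.697, 0.709, 0.077]
wrist_force: [-0.3, -0.4, -2.9]
width: 0.0125
t 9.1 pos [0.5551 0.1536 0.0925] yaxis [0.976 0.016 0.216] z [ 0.216  0.003 -0.976] F [-0.3 -0.4 -2.9] w 0.0125
[[0.4717 0.2402 0.0693]
 [0.5937 0.2422 0.0962]]
[64.98578509 85.07756966]
[428.57355903  85.18637793]
[ 9.82192028 62.269037  ]
[353.46112387  73.21818398]
```

View pics/v11.png

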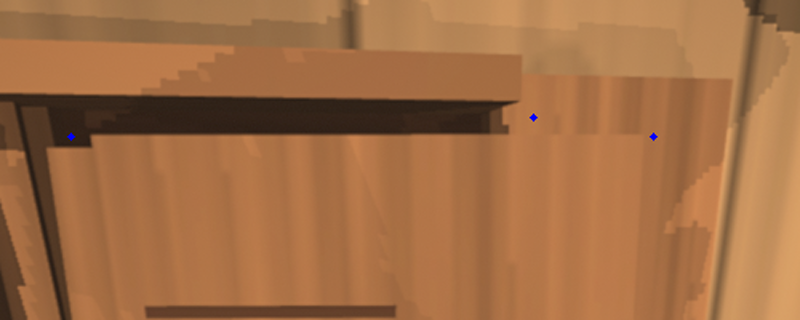

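```bash
python3 -m crank '[[[0,0,0.002,0,0,0,0],[0,0,0.004,-0.003,0,0,0],[0,-0.001,0.004,-0.008,0,0,0],[0,-0.001,0.004,-0.013,0,0,0],[0,-0.001,0.004,-0.018,0,0,0],[0,-0.001,0.004,-0.022,0,0,0],[0,-0.001,0.004,-0.025,0,0,0],[0,-0.001,0.004,-0.025,0,0,0]]]' 120;  python3 - <<'E'
from h import *
s=st(); r=q2r(s['eef_rot']); f=frame('wrist','w12'); g=frame('side','s12')
P=[np.array(s['position'])+r.apply(np.array([y-11,x-22.5,25.5-z])/1000) for x,y,z in ((-62.5,100,12),(62.5,100,12),(-76.5,98,6))]
print(np.round(P,4)); im=f['image'][:,:,::-1].copy()
for q in list(proj(f,P)): cv2.circle(im,tuple(np.int32(q)),2,(255,0,0),-1)
a=im[0:200,20:470]; b=cv2.resize(g['image'][230:340,230:380,::-1],None,fx=3.27,fy=3.27,interpolation=cv2.INTER_CUBIC)
a=cv2.resize(a,None,fx=1.09,fy=1.09); n=max(a.shape[1],b.shape[1]); 
cv2.imwrite('pics/v12.png',np.vstack([cv2.copyMakeBorder(x,0,0,0,n-x.shape[1],0) for x in(a,b)]))
E
```

```text
t: 10.15
position: [0.5541, 0.1578, 0.0676]
eef_rot: [0.076, 0.697, 0.709, 0.077]
wrist_force: [-0.4, -0.4, -3.5]
width: 0.0121
t 10.15 pos [0.5541 0.1578 0.0676] yaxis [0.976 0.016 0.216] z [ 0.216  0.003 -0.976] F [-0.4 -0.4 -3.5] w 0.0121
[[0.4726 0.2455 0.036 ]
 [0.5946 0.2475 0.063 ]
 [0.4602 0.2433 0.0271]]
```

View pics/v12.png

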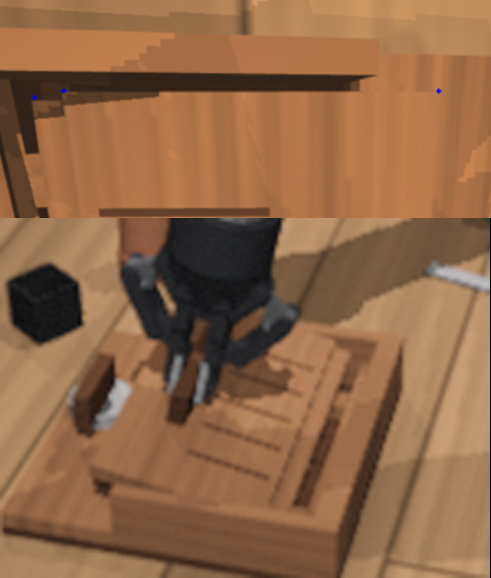

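```bash
python3 -m crank '[[[0,0,0,-0.002,0,0,0],[0,-0.003,0,-0.002,0,0,0],[0,-0.006,0,-0.002,0,0,0],[0,-0.009,0,-0.002,0,0,0],[0,-0.012,0,-0.002,0,0,0],[0,-0.014,0,-0.002,0,0,0],[0,-0.014,0,-0.002,0,0,0]]]';python3 -m crank '[[[0,-0.002,0,0,0,0,0],[0,-0.004,0,0,0,0,0],[0,-0.004,0,0,0,0,0]]]'; python3 -m crank '[[[0,-0.002,0,0,0,0,0],[0,-0.004,0,0,0,0,0],[0,-0.004,0,0,0,0,0]]]'
```

```text
t: 11.12
position: [0.5426, 0.1579, 0.0673]
eef_rot: [0.078, 0.697, 0.708, 0.08]
wrist_force: [5.8, 1.0, -3.8]
width: 0.0117
t: 11.5
position: [0.5418, 0.1579, 0.0689]
eef_rot: [0.08, 0.697, 0.708, 0.082]
wrist_force: [11.4, -0.3, -5.4]
width: 0.0121
t: 11.88
position: [0.541, 0.1578, 0.0706]
eef_rot: [0.082, 0.697, 0.708, 0.085]
wrist_force: [17.0, -0.9, -5.2]
width: 0.0118
```

```bash
python3 -m crank '[[[0,0.008,0,0,0,0,0],[0,0.016,0,0,0,0,0],[0,0.016,0,0,0,0,0],[0,0.016,0,0,0,0,0]]]';for i in 1 2 3 4; do python3 -m crank '[[[0,0,0,-0.001,0,0,0],[0,0,0,-0.0015,0,0,0],[0,0,0,-0.0015,0,0,0]]]' | egrep 'pos|force'; done
```

```text
t: 12.38
position: [0.5473, 0.158, 0.0651]
eef_rot: [0.076, 0.697, 0.709, 0.077]
wrist_force: [0.5, -0.3, -1.9]
width: 0.0116
position: [0.5481, 0.1578, 0.0642]
wrist_force: [-0.7, -0.5, -2.5]
position: [0.5482, 0.1578, 0.0628]
wrist_force: [-0.9, -0.5, -2.7]
position: [0.5485, 0.1579, 0.0616]
wrist_force: [-0.5, 0.3, -1.1]
position: [0.5489, 0.1578, 0.0605]
wrist_force: [0.6, -1.2, 4.1]
```

```bash
python3 -m crank '[[[0,0,0,0.0035,0,0,0],[0,-0.003,0,0.0035,0,0,0],[0,-0.006,0,0.0035,0,0,0],[0,-0.009,0,0.0035,0,0,0],[0,-0.011,0,0.0035,0,0,0],[0,-0.011,0,0.0035,0,0,0]]]';for i in 1 2 3; do python3 -m crank '[[[0,-0.0015,0,0,0,0,0],[0,-0.003,0,0,0,0,0],[0,-0.003,0,0,0,0,0]]]' | egrep 'pos|force|rot'; done
```

```text
t: 14.62
position: [0.5425, 0.1582, 0.066]
eef_rot: [0.08, 0.696, 0.709, 0.082]
wrist_force: [11.7, -0.0, -5.6]
width: 0.0118
position: [0.5419, 0.1583, 0.0672]
eef_rot: [0.081, 0.696, 0.708, 0.085]
wrist_force: [16.6, 0.1, -7.7]
position: [0.5408, 0.1585, 0.0688]
eef_rot: [0.082, 0.696, 0.708, 0.086]
wrist_force: [17.3, -1.2, -1.6]
position: [0.5401, 0.1586, 0.07]
eef_rot: [0.083, 0.696, 0.708, 0.088]
wrist_force: [21.4, 0.1, -3.0]
```

```bash
python3 -m crank '[[[0,0.006,0,0,0,0,0],[0,0.006,0,0,0,0,0],[0,0.006,0,0,0,0,0]]]'; python3 - <<'E'
from h import *
s=st(); r=q2r(s['eef_rot']); f=frame('wrist','w13')
P=[np.array(s['position'])+r.apply(np.array([y-11,x-22.5,25.5-z])/1000) for x,y,z in ((-62.5,100,12),(62.5,100,12),(-76.5,98,6))]
print(np.round(P,4)); im=f['image'][:,:,::-1].copy()
for q in list(proj(f,P)): cv2.circle(im,tuple(np.int32(q)),1,(255,0,0),-1)
g=frame('side','s13');b=cv2.resize(g['image'][235:335,230:370,::-1],(420,300),interpolation=cv2.INTER_CUBIC)
a=cv2.resize(im[30:330,0:200],(380,570),interpolation=cv2.INTER_CUBIC)
b=cv2.copyMakeBorder(b,0,270,0,0,0)
cv2.imwrite('pics/v13.png',np.hstack([a,b]))
E
```

```text
t: 16.12
position: [0.5414, 0.1584, 0.0676]
eef_rot: [0.081, 0.696, 0.708, 0.084]
wrist_force: [11.7, -0.6, -0.0]
width: 0.0121
t 16.12 pos [0.5414 0.1584 0.0676] yaxis [0.973 0.017 0.231] z [ 0.231  0.006 -0.973] F [11.7 -0.6 -0. ] w 0.0121
[[0.4603 0.2461 0.0351]
 [0.5819 0.2482 0.0639]
 [0.4481 0.2439 0.026 ]]
```

View pics/v13.png

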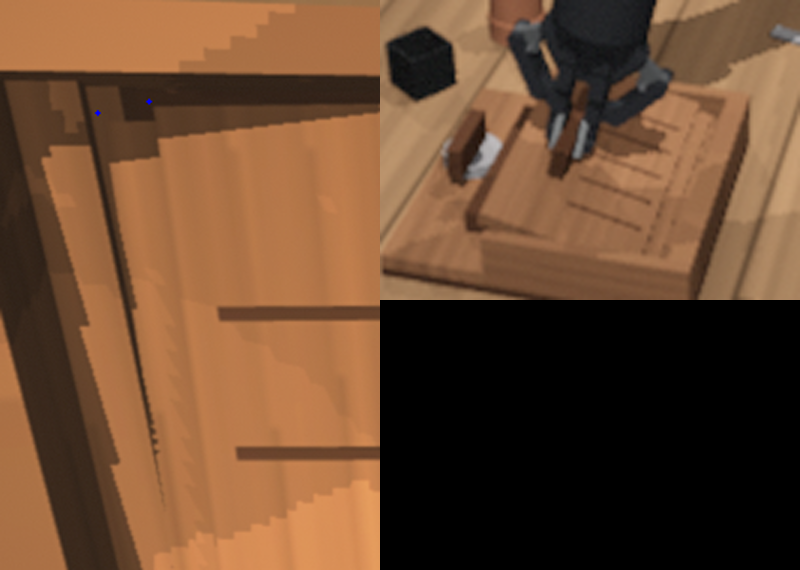

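```bash
python3 -m crank '[[[0,0.006,0,0,0,0,0],[0,0.012,0,0,0,0,0],[0,0.012,0,0,0,0,0],[0,0.012,0,-0.001,0,0,0]]]'| egrep 'pos|force|rot';for i in 1 2 3 4; do python3 -m crank '[[[0,0,0,-0.001,0,0,0],[0,0,0,-0.002,0,0,0],[0,0,0,-0.002,0,0,0]]]' | egrep 'pos|force'; done
```

```text
position: [0.5462, 0.1578, 0.0623]
eef_rot: [0.076, 0.697, 0.709, 0.077]
wrist_force: [0.5, -1.2, 2.8]
position: [0.5468, 0.1579, 0.0613]
wrist_force: [-1.0, -1.6, 8.5]
position: [0.5478, 0.1587, 0.0598]
wrist_force: [1.0, -0.3, 5.7]
position: [0.5484, 0.1587, 0.0586]
wrist_force: [0.6, -1.0, 10.3]
position: [0.5491, 0.1587, 0.0575]
wrist_force: [-0.4, -3.1, 17.1]
```

```bash
for i in 1 2 3 4; do python3 -m crank '[[[0,0,0,0.001,0,0,0],[0,0,0,0.001,0,0,0]]]' | egrep 'pos|force'; done
```

```text
position: [0.5487, 0.1587, 0.0581]
wrist_force: [0.3, -2.3, 14.8]
position: [0.5484, 0.1587, 0.0587]
wrist_force: [0.5, -2.0, 11.1]
position: [0.5481, 0.1587, 0.0593]
wrist_force: [1.1, -1.1, 8.1]
position: [0.5478, 0.1587, 0.0598]
wrist_force: [0.7, 0.0, 5.0]
```

```bash
python3 - <<'E'
from h import *
s=st()
r=q2r(s['eef_rot']); f=frame('wrist','w14')
P=[np.array(s['position'])+r.apply(np.array([y-11,x-22.5,22-z])/1000) for x,y,z in ((-62.5,100,12),(62.5,100,12),(-76.5,98,6),(15.5,40,42),(29.5,40,42))]
print(np.round(P,4)); im=f['image'][:,:,::-1].copy()
for q in list(proj(f,P)): cv2.circle(im,tuple(np.int32(q)),2,(255,0,0),-1)
cv2.imwrite('pics/v14.png',cv2.resize(im[20:420,20:460],(660,600),interpolation=cv2.INTER_CUBIC))
E
```

```text
t 19.23 pos [0.5478 0.1587 0.0598] yaxis [0.975 0.015 0.22 ] z [ 0.22   0.005 -0.976] F [0.7 0.  5. ] w 0.012
[[0.4656 0.2464 0.0315]
 [0.5876 0.2484 0.059 ]
 [0.4533 0.2443 0.0226]
 [0.5361 0.1875 0.0778]
 [0.5497 0.1877 0.0809]]
```

View pics/v14.png

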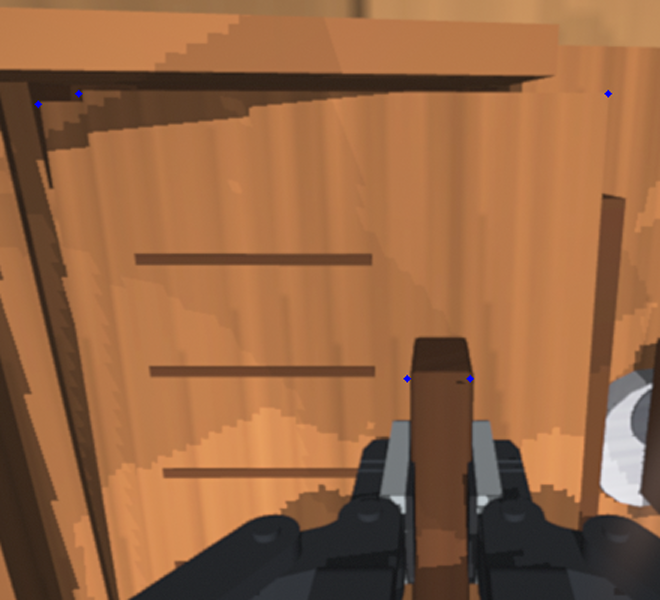

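```bash
python3 -m crank '[[[0,0,0,0.003,0,0,0],[0,0,0,0.0055,0,0,0],[0,0,0,0.0055,0,0,0]]]'| egrep 'pos|force';for i in 1 2 3 4; do python3 -m crank '[[[0,-0.001,0,0,0,0,0],[0,-0.002,0,0,0,0,0],[0,-0.003,0,0,0,0,0],[0,-0.003,0,0,0,0,0]]]' | egrep 'pos|force|rot'; done
```

```text
position: [0.5454, 0.1575, 0.0632]
wrist_force: [0.0, 0.2, -3.0]
position: [0.5436, 0.1578, 0.0641]
eef_rot: [0.077, 0.697, 0.709, 0.078]
wrist_force: [1.2, -0.4, -3.0]
position: [0.5428, 0.1582, 0.0652]
eef_rot: [0.078, 0.697, 0.709, 0.08]
wrist_force: [7.2, 0.5, -4.7]
position: [0.5421, 0.1585, 0.0664]
eef_rot: [0.079, 0.696, 0.709, 0.082]
wrist_force: [11.8, 0.6, -5.7]
position: [0.5415, 0.1586, 0.0676]
eef_rot: [0.08, 0.696, 0.708, 0.084]
wrist_force: [15.8, 0.2, -6.9]
```

```bash
python3 -m crank '[[[0,0.005,0,0,0,0,0],[0,0.005,0,0,0,0,0],[0,0.005,0,0,0,0,0]]]'| egrep 'pos|force';for i in 1 2 3 4 5 6; do python3 -m crank '[[[0,0,0,-0.001,0,0,0],[0,0,0,-0.001,0,0,0]]]' | egrep 'pos|force'; done
```

```text
position: [0.5427, 0.1583, 0.0659]
wrist_force: [7.5, 0.8, -2.8]
position: [0.5429, 0.1583, 0.0654]
wrist_force: [7.7, -0.5, 0.6]
position: [0.5431, 0.1584, 0.0646]
wrist_force: [6.3, 0.4, 1.6]
position: [0.5432, 0.1585, 0.0638]
wrist_force: [7.1, -0.7, 2.4]
position: [0.5433, 0.1586, 0.0629]
wrist_force: [7.2, 0.9, 3.0]
position: [0.5436, 0.1586, 0.0621]
wrist_force: [7.3, 0.7, 3.5]
position: [0.5439, 0.1585, 0.0614]
wrist_force: [6.5, -1.6, 5.5]
```

```bash
python3 -m crank '[[[0,0.004,0,0,0,0,0],[0,0.008,0,0,0,0,0],[0,0.008,0,-0.002,0,0.02,0],[0,0.008,0,-0.003,0,0.04,0],[0,0.008,0,-0.003,0,0.04,0]]]'; python3 -m crank '[[[0.1,0,0,0,0,0,0],[0.3,0,0,0,0,0,0],[0.45,0,0,0,0,0,0],[0.45,0,0,0,0,0,0],[0.45,0,0,0,0,0,0]]]';python3 - <<'E'
from h import *
s=st(); r=q2r(s['eef_rot']); f=frame('wrist','w15'); g=frame('side','s15'); t=frame('top','t15')
im=f['image'][:,:,::-1]
a=cv2.resize(im[20:420,20:460],(440,400)); b=cv2.resize(g['image'][235:335,230:370,::-1],(350,250),interpolation=cv2.INTER_CUBIC)
cv2.imwrite('pics/v15.png',np.hstack([a,cv2.copyMakeBorder(b,0,150,0,0,0)]))
E
```

```text
t: 24.15
position: [0.5465, 0.1579, 0.0553]
eef_rot: [0.061, 0.699, 0.71, 0.063]
wrist_force: [-2.4, -1.4, 6.5]
width: 0.0116
t: 24.78
position: [0.5472, 0.1578, 0.0548]
eef_rot: [0.062, 0.698, 0.71, 0.064]
wrist_force: [0.3, 0.3, 0.0]
width: 0.0386
t 24.77 pos [0.5472 0.1578 0.0548] yaxis [0.984 0.016 0.177] z [ 0.177  0.003 -0.984] F [0.3 0.3 0. ] w 0.0386
```

View pics/v15.png

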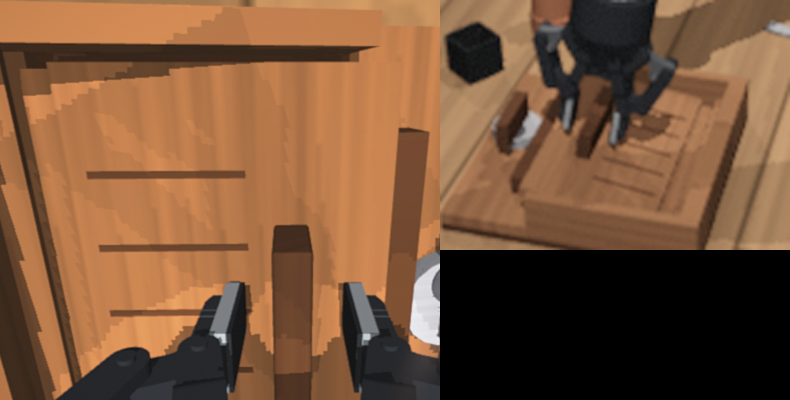

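```bash
python3 - <<'E'
from h import *
from scipy.optimize import least_squares
f=frame('wrist'); s=manip.state()
L=np.array([[-62.5,100,12],[15.5,40,42],[29.5,40,42],[15.5,40,12],[29.5,40,12]])/1000
U=np.array([[70,82],[294,270],[332,270],[295,246],[330,246]],float)
def pose(p): return R.from_euler('ZY',[p[3],-p[4]]),np.array(p[:3])
def res(p): 
    r,o=pose(p); return np.r_[(proj(f,r.apply(L)+o)-U).ravel(),(p[3]-.016)*500,(p[4]-.168)*100]
b=least_squares(res,[.525,.142,.03,.016,.168]); print(np.round(b.x,4),np.round(res(b.x),1))
r,o=pose(b.x)
for n,q in [('rear bottom',[-.0625,0,0]),('front bottom',[.0625,0,0]),('tip',[-.0765,0,.0035]),('ribtop',[.0225,0,.042])]: print(n,np.round(r.apply(q)+o,4))
rt=q2r(s['eef_rot']); print('tcp in board',np.round(r.inv().apply(np.array(s['position'])-o),4))
E
```

```text
[0.5287 0.1464 0.0294 0.0154 0.1621] [ 0.5  0.6 -2.   2.4  2.2  2.1 -0.3 -3.  -0.6 -3.2 -0.3 -0.6]
rear bottom [0.4671 0.1455 0.0193]
front bottom [0.5904 0.1474 0.0395]
tip [0.4527 0.1453 0.0205]
ribtop [0.5442 0.1467 0.0745]
tcp in board [0.0225 0.0111 0.0221]
```

```bash
python3 -m crank '[[[0.45,0,-0.006,0,0,0.01,0],[0.45,0,-0.011,0,0,0.015,0],[0.45,0.001,-0.011,-0.004,0,0.015,0],[0.45,0.001,-0.011,-0.0065,0,0.015,0],[0.45,0.001,-0.011,-0.0065,0,0.015,0],[0,0.001,-0.011,-0.0065,0,0.015,0],[0,0.001,-0.011,-0.0065,0,0.015,0],[0,0.001,-0.011,-0.0065,0,0.015,0],[0,0.001,-0.011,-0.0065,0,0.015,0],[0,0.001,-0.011,-0.0065,0,0.015,0]]]' 120; python3 -m crank '[[[0,0,0,0.001,0,0,0],[0,0,0,0.002,0,-0.02,0],[0,0,0,0.003,0,-0.03,0],[0,0,0,0.003,0,-0.03,0]]]'; python3 -c "
from h import *
st()"
```

```text
t: 26.22
position: [0.5483, 0.147, 0.0487]
eef_rot: [0.057, 0.699, 0.711, 0.058]
wrist_force: [-2.7, 0.2, 5.1]
width: 0.0119
t: 26.72
position: [0.5477, 0.1467, 0.0512]
eef_rot: [0.068, 0.698, 0.71, 0.069]
wrist_force: [-1.1, -1.1, 0.4]
width: 0.0116
t 26.73 pos [0.5477 0.1467 0.0512] yaxis [0.981 0.016 0.192] z [ 0.192  0.003 -0.981] F [-1.1 -1.1  0.4] w 0.0116
```

```bash
python3 -m crank '[[[0,0,-0.001,0.0015,0,0,0],[0,0,-0.002,0.003,0,0,0],[0,-0.001,-0.002,0.003,0,0,0],[0,-0.002,-0.002,0.003,0,0,0],[0,-0.002,-0.002,0.003,0,0,0]]]'| egrep 'pos|force';for i in 1 2 3 4; do python3 -m crank '[[[0,-0.001,0,0,0,0,0],[0,-0.002,0,0,0,0,0],[0,-0.003,0,0,0,0,0],[0,-0.003,0,0,0,0,0]]]' | egrep 'pos|force|rot'; done
```

```text
position: [0.5461, 0.1448, 0.0542]
wrist_force: [-0.2, -0.6, -2.8]
position: [0.5432, 0.1448, 0.0543]
eef_rot: [0.068, 0.698, 0.71, 0.069]
wrist_force: [-0.2, -0.4, -3.3]
position: [0.5402, 0.1449, 0.0543]
eef_rot: [0.068, 0.698, 0.71, 0.069]
wrist_force: [0.2, 0.3, -4.8]
position: [0.5376, 0.1448, 0.0544]
eef_rot: [0.068, 0.698, 0.71, 0.069]
wrist_force: [3.2, -0.4, -6.7]
position: [0.535, 0.1448, 0.0545]
eef_rot: [0.068, 0.698, 0.71, 0.07]
wrist_force: [5.8, 1.1, -10.6]
```

```bash
python3 -m crank '[[[0,0,0,-0.003,0,0.02,0],[0,0.001,0,-0.0053,0,0.043,0],[0,0.0015,0,-0.0075,0,0.068,0],[0,0.002,0,-0.0097,0,0.093,0],[0,0.002,0,-0.0097,0,0.093,0]]]'| egrep 'pos|force|rot'; python3 -m crank '[[[0,0.0005,0,-0.0023,0,0.025,0],[0,0.001,0,-0.0046,0,0.05,0],[0,0.001,0,-0.0046,0,0.05,0]]]'| egrep 'pos|force|rot'
```

```text
position: [0.5364, 0.1449, 0.0443]
eef_rot: [0.034, 0.701, 0.712, 0.036]
wrist_force: [0.3, 0.7, -3.4]
position: [0.5377, 0.1448, 0.0398]
eef_rot: [0.016, 0.701, 0.712, 0.019]
wrist_force: [-0.5, 0.4, -3.5]
```

```bash
python3 -m crank '[[[0,-0.001,0,-0.0015,0,0.02,0],[0,-0.002,0,-0.003,0,0.035,0],[0,-0.002,0,-0.0045,0,0.05,0],[0,-0.002,0,-0.0045,0,0.05,0]]]'| egrep 'pos|force|rot'; for i in 1 2; do python3 -m crank '[[[0,-0.001,0,-0.001,0,0,0],[0,-0.0015,0,-0.001,0,0,0],[0,-0.0015,0,-0.001,0,0,0]]]'| egrep 'pos|force|rot'; done
```

```text
position: [0.5365, 0.1452, 0.0359]
eef_rot: [-0.001, 0.701, 0.713, 0.002]
wrist_force: [5.6, 1.6, -1.9]
position: [0.5363, 0.1454, 0.0359]
eef_rot: [0.0, 0.701, 0.713, 0.004]
wrist_force: [6.6, 1.8, -2.5]
position: [0.5363, 0.1454, 0.0356]
eef_rot: [0.001, 0.701, 0.713, 0.005]
wrist_force: [9.2, 0.3, -0.6]
```

```bash
for i in 1 2; do python3 -m crank '[[[0,0.001,0,-0.001,0,0,0],[0,0.001,0,-0.002,0,0,0],[0,0.001,0,-0.002,0,0,0]]]'| egrep 'pos|force|rot'; done; python3 -m crank '[[[0.1,0,0,0,0,0,0],[0.3,0,0,0,0,0,0],[0.4,0,0,0.0,0,0,0],[0.4,0,0,0.0,0,0,0],[0.4,0,0,0.01,0,0,0],[0.4,0,0,0.05,0,0,0],[0.4,0,0,0.1,0,0,0],[0.4,0,0,0.14,0,0,0],[0.4,0,0,0.14,0,0,0]]]'; python3 - <<'E'
from h import *
st()
f=frame('wrist','w16');frame('top','t16');frame('side','s16')
for l in('cam','rib'):
  for d in manip.outline_of('wrist',l): print(l,d['score'],d['xy'],d['mask'].sum(),np.ptp(np.where(d['mask'])[1]),np.ptp(np.where(d['mask'])[0]))
E
```

```text
position: [0.5364, 0.1453, 0.0343]
eef_rot: [0.001, 0.701, 0.713, 0.004]
wrist_force: [5.5, 0.1, 7.5]
position: [0.5364, 0.1453, 0.0343]
eef_rot: [0.001, 0.701, 0.713, 0.002]
wrist_force: [-4.1, -2.4, 26.0]
t: 33.48
position: [0.5352, 0.1456, 0.1728]
eef_rot: [0.0, 0.701, 0.713, 0.003]
wrist_force: [-0.7, 0.7, -0.5]
width: 0.0342
t 33.48 pos [0.5352 0.1456 0.1728] yaxis [1.    0.016 0.004] z [ 0.004  0.004 -1.   ] F [-0.7  0.7 -0.5] w 0.0342
cam 0.75 [445.2, 233.8] 4331 64 91
```

```bash
cat >> h.py <<'E'
from scipy.optimize import minimize
def boxfit(f,m,c,dims,z0,z1,yaw,step=.006):
    m=m.astype(np.uint8)
    def P(p):
        cs,sn=np.cos(p[2]),np.sin(p[2])
        return np.array([[p[0]+cs*a*dims[0]/2-sn*b*dims[1]/2,p[1]+sn*a*dims[0]/2+cs*b*dims[1]/2,z] for a in(-1,1) for b in(-1,1) for z in(z0,z1)])
    def cost(p):
        h=cv2.convexHull(proj(f,P(p)).astype(np.float32)); r=np.zeros(m.shape,np.uint8)
        cv2.fillPoly(r,[np.int32(np.round(h*16))],1,shift=4); return float((r!=m).sum())
    x0=np.array([*c,yaw]); S=np.vstack([x0]+[x0+d for d in np.diag([step,step,.08])])
    b=minimize(cost,x0,method='Nelder-Mead',options=dict(initial_simplex=S)); return b.x,b.fun/m.sum()
E
python3 - <<'E'
from h import *
f=frame('wrist')
d=manip.outline_of('wrist','cam')[0]; print(boxfit(f,d['mask'],(.6315,.1435),(.014,.06),.034,.062,.016))
g=frame('side'); d=manip.outline_of('side','cam')[0]; print(boxfit(g,d['mask'],(.6315,.1435),(.014,.06),.034,.062,.016))
g=frame('top'); 
for d in manip.outline_of('top','cam')[:1]: print(boxfit(g,d['mask'],(.6315,.1435),(.014,.06),.034,.062,.016))
E
```

```text
(array([ 0.63116091,  0.14723747, -0.03395379]), np.float64(0.33456924754634676))
(array([0.63031481, 0.15614198, 0.01172016]), np.float64(0.31864406779661014))
(array([0.62877032, 0.14036188, 0.10660014]), np.float64(0.589171974522293))
```

```bash
python3 -m crank '[[[0.4,0.04,-0.001,0,0,0,0],[0.4,0.08,-0.001,-0.01,0,0,0],[0.4,0.0963,-0.001,-0.04,0,0,0],[0.4,0.0963,-0.001,-0.08,0,0,0],[0.4,0.0963,-0.001,-0.11,0,0,0],[0.4,0.0963,-0.001,-0.125,0,0,0],[0.4,0.0963,-0.001,-0.13,0,0,0],[0.4,0.0963,-0.001,-0.13,0,0,0]]]' 60; python3 -m crank '[[[0,0,0,0,0,0,0],[0,0,0,0,0,0,0],[0,0,0,0,0,0,0],[0,0,0,0,0,0,0],[0,0,0,0,0,0,0]]]'
```

```text
t: 35.02
position: [0.6312, 0.1441, 0.0405]
eef_rot: [-0.001, 0.701, 0.713, 0.002]
wrist_force: [0.2, -0.2, -0.5]
width: 0.0343
t: 35.65
position: [0.6323, 0.1441, 0.0412]
eef_rot: [0.0, 0.701, 0.713, 0.003]
wrist_force: [2.5, -0.1, 5.1]
width: 0.0128
```

```bash
python3 -m crank '[[[0,0,0,0,0,0,-0.13],[0,0,0,0,0,0,-0.26],[0,0,0,0,0,0,-0.39],[0,0,0,0,0,0,-0.52],[0,0,0,0,0,0,-0.65],[0,0,0,0,0,0,-0.78],[0,0,0,0,0,0,-0.78]]]'; python3 -m crank '[[[0,0,0,0,0,0,-0.13],[0,0,0,0,0,0,-0.26],[0,0,0,0,0,0,-0.39],[0,0,0,0,0,0,-0.52],[0,0,0,0,0,0,-0.65],[0,0,0,0,0,0,-0.75],[0,0,0,0,0,0,-0.81],[0,0,0,0,0,0,-0.81]]]';python3 -c "
from h import *
print(st()['wrist_torque'])"
```

```text
t: 36.52
position: [0.6291, 0.1453, 0.0411]
eef_rot: [-0.001, 0.92, 0.393, 0.001]
wrist_force: [-5.1, 0.3, 11.4]
width: 0.0126
t: 37.52
position: [0.6278, 0.1485, 0.0411]
eef_rot: [-0.001, 1.0, 0.001, -0.0]
wrist_force: [-7.4, 3.5, 11.6]
width: 0.0126
t 37.52 pos [0.6278 0.1485 0.0411] yaxis [ 0.002 -1.    -0.003] z [-0.     0.003 -1.   ] F [-7.4  3.5 11.6] w 0.0126
[0.94203529 1.50236982 0.72122399]
```

```bash
python3 -m crank '[[[0,0,0,0,0,0,-0.04],[0,0,0,0,0,0,-0.04],[0,0,0,0,0,0,-0.04]]]';python3 -c "
from h import *
print(st()['wrist_torque'])"; python3 -m crank '[[[0.15,0,0,0,0,0,-0.02],[0.3,0,0,0,0,0,-0.02],[0.35,0,0,0,0,0,-0.02],[0.35,0,0,0.02,0,0,-0.02],[0.35,0,0,0.06,0,0,-0.02],[0.35,-0.04,0,0.11,0,0,-0.02],[0.35,-0.08,0,0.15,0,0,0],[0.35,-0.1,-0.04,0.16,0,0,0],[0.35,-0.1,-0.05,0.16,0,0,0]]]'; python3 - <<'E'
from h import *
st()
f=frame('wrist','w17'); frame('top','t17');g=frame('side','s17')
a=cv2.resize(f['image'][:,:,::-1],(480,360)); b=cv2.resize(g['image'][230:330,220:370,::-1],(540,360),interpolation=cv2.INTER_CUBIC)[:,:310]
cv2.imwrite('pics/v16.png',np.hstack([a,b]))
for c in('wrist','side'):
  for l in ('cam',): 
    for d in manip.outline_of(c,l)[:2]: print(c,l,d['score'],d['xy'],d['mask'].sum(),np.ptp(np.where(d['mask'])[1]),np.ptp(np.where(d['mask'])[0]))
E
```

```text
t: 37.9
position: [0.6278, 0.1486, 0.0411]
eef_rot: [-0.001, 1.0, -0.017, -0.0]
wrist_force: [-8.2, 4.3, 12.0]
width: 0.0132
t 37.9 pos [0.6278 0.1486 0.0411] yaxis [-0.035 -0.999 -0.002] z [-0.     0.002 -1.   ] F [-8.2  4.3 12. ] w 0.0132
[0.87800047 1.50735144 1.53478777]
t: 39.02
position: [0.5307, 0.091, 0.2024]
eef_rot: [0.001, 1.0, -0.023, 0.004]
wrist_force: [0.5, 0.2, 0.3]
width: 0.0303
t 39.02 pos [0.5307 0.091  0.2024] yaxis [-0.046 -0.999  0.002] z [ 0.008 -0.003 -1.   ] F [0.5 0.2 0.3] w 0.0303
wrist cam 0.82 [224.2, 93.2] 4777 68 104
side cam 0.71 [261.4, 283.6] 352 24 20
side cam 0.59 [353.0, 365.3] 729 24 32
```

View pics/v16.png

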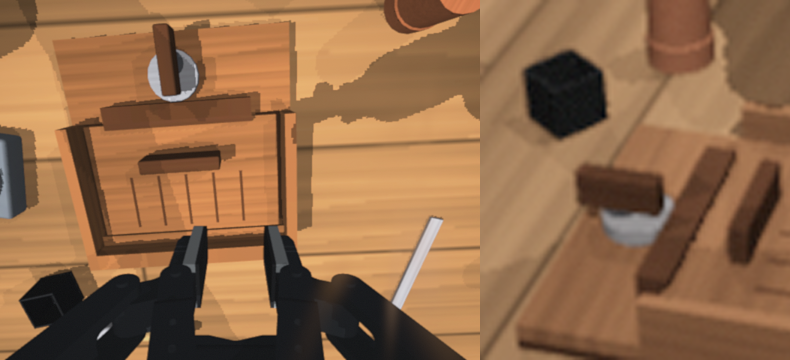

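The cam is locked: the bar lies along the bay's x, the keeper overlaps the board, and the torque rose hard at the stop. Next I'll look at the rinser from close by, using numbers only since my views are used up.

```bash
cat >> h.py <<'E'
def cylfit(f,m,c,rs,z0,z1,step=.01):
    m=m.astype(np.uint8); t=np.linspace(0,2*np.pi,40)
    def cost(p):
        P=np.vstack([np.c_[p[0]+r*np.cos(t),p[1]+r*np.sin(t),0*t+z] for r,z in zip(rs,(z0,z1))])
        h=cv2.convexHull(proj(f,P).astype(np.float32)); r=np.zeros(m.shape,np.uint8)
        cv2.fillPoly(r,[np.int32(np.round(h*16))],1,shift=4); return float((r!=m).sum())
    x0=np.array(c[:2]); S=np.vstack([x0,x0+[step,0],x0+[0,step]])
    b=minimize(cost,x0,method='Nelder-Mead',options=dict(initial_simplex=S)); return np.round(b.x,4),round(b.fun/m.sum(),2)
def pot(cam,near,h,label):
    f=frame(cam)
    for d in manip.outline_of(cam,label):
        c=unproj(f,d['xy'],h*.6)[:2]
        if np.hypot(*(c-near))<.08:
            px=f['image'][d['mask']].mean(0); x,e=cylfit(f,d['mask'],c,(.028,.0255),0,h)
            print(cam,label,round(d['score'],2),'fit',x,e,'rgb',np.round(px),'touches border',d['mask'][[0,-1]].any() or d['mask'][:,[0,-1]].any())
E
python3 -m crank '[[[0.6,0,0.03,0.01,0,0,0.17],[0.6,-0.003,0.06,0.02,0,0,0.34],[0.6,-0.005,0.09,0.03,0,0,0.51],[0.6,-0.008,0.12,0.04,0,0,0.68],[0.6,-0.01,0.15,0.05,0,0,0.85],[0.6,-0.01,0.18,0.06,0,0,1.02],[0.6,-0.01,0.2,0.07,0,0,1.19],[0.6,-0.01,0.22,0.08,0,0,1.36],[0.6,-0.01,0.22,0.08,0,0,1.53],[0.6,-0.01,0.22,0.08,0,0,1.6]]]'; python3 - <<'E'
from h import *
s=st(); f=frame('wrist','w18')
for l in('rinser','pad'):
  for d in manip.outline_of('wrist',l)[:2]:
    c=unproj(f,d['xy'],.035); print(l,d['score'],d['xy'],d['mask'].sum(),c)
    if l=='rinser':
      print(boxfit(f,d['mask'],c[:2],(.095,.095),0,.03,.2),boxfit(f,d['mask'],c[:2],(.095,.095),0,.03,-.2))
g=cv2.cvtColor(f['image'],cv2.COLOR_RGB2HSV); w=((g[:,:,1]<40)&(g[:,:,2]>150)).astype(np.uint8)
w=cv2.morphologyEx(w,cv2.MORPH_CLOSE,np.ones((7,7)))
n,lab,stt,ce=cv2.connectedComponentsWithStats(w)
for i in np.argsort(-stt[1:,4])[:4]+1:
    (cx,cy),(a,b),an=cv2.fitEllipse(np.argwhere(lab==i)[:,::-1].astype(np.float32)) if stt[i,4]>50 else ((0,0),(0,0),0)
    print(stt[i],ce[i],np.round(unproj(f,ce[i],.044),4))
    cc=max(cv2.findContours((lab==i).astype(np.uint8),0,1)[0],key=cv2.contourArea); e=cv2.fitEllipse(cv2.convexHull(cc)); print('ell',e,np.round(unproj(f,e[0],.044),4))
E
```

```text
t: 40.52
position: [0.52, 0.3157, 0.2788]
eef_rot: [-0.002, 0.71, 0.704, 0.001]
wrist_force: [-0.4, -0.7, -0.1]
width: 0.0513
t 40.52 pos [0.52   0.3157 0.2788] yaxis [ 1.    -0.008 -0.002] z [-0.002  0.005 -1.   ] F [-0.4 -0.7 -0.1] w 0.0513
rinser 0.86 [323.7, 108.3] 11389 [0.52988858 0.3957312  0.035     ]
(array([ 0.52824289,  0.38914989, -0.19600243]), np.float64(0.07419439810343313)) (array([ 0.52798339,  0.38912071, -0.19667728]), np.float64(0.07419439810343313))
pad 0.89 [324.8, 115.0] 5159 [0.53090249 0.38985305 0.035     ]
[ 268   55  104  106 7928] [315.72212412 108.20320383] [0.5225 0.3959 0.044 ]
ell ((311.315185546875, 103.6374282836914), (107.94778442382812, 128.41900634765625), 48.67942428588867) [0.5186 0.3998 0.044 ]
[  55  150   54   99 3497] [ 81.39805548 200.27766657] [0.2961 0.3134 0.044 ]
ell ((81.50111389160156, 201.78176879882812), (38.714908599853516, 210.90164184570312), 169.29806518554688) [0.2959 0.3119 0.044 ]
[405 358  16  10  80] [410.05  361.075] [0.6251 0.1297 0.044 ]
ell ((471.8807678222656, 281.6260070800781), (24.511749267578125, 216.70884704589844), 38.20097351074219) [0.6822 0.2251 0.044 ]
[208 358  15   3  39] [215.8974359 358.8974359] [0.4106 0.134  0.044 ]Traceback (most recent call last):
  File "<stdin>", line 14, in <module>
cv2.error: OpenCV(4.12.0) /io/opencv/modules/imgproc/src/shapedescr.cpp:361: error: (-201:Incorrect size of input array) There should be at least 5 points to fit the ellipse in function 'fitEllipseNoDirect'
```

```bash
python3 - <<'E'
from h import *
f=frame('wrist'); d=manip.outline_of('wrist','pad')[0]
print(cylfit(f,d['mask'],(.529,.39),(.036,.036),.036,.044),np.round(unproj(f,d['xy'],.044),4))
g=f=frame('top'); d=manip.outline_of('top','pad')
for e in d[:2]: print(e['score'],e['xy'],e['mask'].sum(),np.round(unproj(g,e['xy'],.044),4))
E
python3 -m crank '[[[1,0.018,-0.06,0,0,0,0],[1,0.036,-0.12,0,0,0,0],[1,0.054,-0.18,0,0,0,0],[1,0.072,-0.235,0,0,0,0],[1,0.09,-0.29,0,0,0,0],[1,0.108,-0.345,0,0,0,0],[1,0.126,-0.395,0,0,0,0],[1,0.144,-0.43,0,0,0,0],[1,0.15,-0.45,0,0,0,0],[1,0.15,-0.45,0,0,0,0]]]'; python3 - <<'E'
from h import *
st(); pot('wrist',(.68,-.09),.08,'pot_tall'); pot('top',(.68,-.09),.08,'pot_tall')
E
```

```text
(array([0.5278, 0.3892]), np.float64(0.05)) [0.5286 0.389  0.044 ]
0.56 [145.3, 221.5] 302 [0.5437 0.373  0.044 ]
0.26 [437.8, 255.9] 433 [ 0.4701 -0.3573  0.044 ]
t: 42.12
position: [0.6703, -0.1373, 0.279]
eef_rot: [-0.002, 0.713, 0.701, 0.001]
wrist_force: [0.2, 0.9, -0.1]
width: 0.0848
t 42.12 pos [ 0.6703 -0.1373  0.279 ] yaxis [ 1.    -0.016 -0.001] z [-0.001  0.004 -1.   ] F [ 0.2  0.9 -0.1] w 0.0848
wrist pot_tall 0.65 fit [ 0.6791 -0.0946] 0.09 rgb [166.  99.  64.] touches border False
top pot_tall 0.79 fit [ 0.6788 -0.0951] 0.18 rgb [187. 110.  64.] touches border False
```

```bash
python3 -m crank '[[[1,0.0087,0.0423,-0.05,0,0,0.02],[1,0.0087,0.0423,-0.1,0,0,0.03],[1,0.0087,0.0423,-0.15,0,0,0.03],[1,0.0087,0.0423,-0.19,0,0,0.03],[1,0.0087,0.0423,-0.22,0,0,0.03],[1,0.0087,0.0423,-0.232,0,0,0.03],[1,0.0087,0.0423,-0.232,0,0,0.03]]]'; python3 -m crank '[[[0.3,0,0,0,0,0,0],[0.3,0,0,0,0,0,0],[0.3,0,0,0,0,0,0],[0.3,0,0,0,0,0,0],[0.3,0,0,0,0,0,0],[0.3,0,0,0,0,0,0],[0.3,0,0,0.005,0,0,0],[0.3,0,0,0.015,0,0,0],[0.3,0,0,0.03,0,0,0],[0.3,0,0,0.05,0,0,0]]]' 60
```

```text
t: 43.2
position: [0.679, -0.0929, 0.0476]
eef_rot: [-0.001, 0.701, 0.713, 0.001]
wrist_force: [0.9, 0.5, -0.0]
width: 0.0853
t: 44.45
position: [0.6791, -0.0938, 0.0985]
eef_rot: [-0.001, 0.701, 0.713, 0.001]
wrist_force: [-0.5, -0.1, -0.8]
width: 0.0495
```

```bash
python3 -m crank '[[[0.3,0,0,0.03,0,0,0],[0.3,-0.01,0.02,0.06,0,0,0],[0.3,-0.025,0.06,0.08,0,0,0],[0.3,-0.04,0.11,0.08,0,0,0],[0.3,-0.055,0.16,0.08,0,0,0],[0.3,-0.07,0.215,0.08,0,0,0],[0.3,-0.085,0.27,0.08,0,0,0],[0.3,-0.1,0.325,0.08,0,0,0],[0.3,-0.12,0.38,0.08,0,0,0],[0.3,-0.135,0.43,0.08,0,0,0]]]'; python3 -m crank '[[[0.3,-0.01,0.035,0,0,0,0],[0.3,-0.016,0.053,-0.01,0,0,0],[0.3,-0.016,0.053,-0.04,0,0,0],[0.3,-0.016,0.053,-0.06,0,0,0],[0.3,-0.016,0.053,-0.06,0,0,0]]]'; python3 - <<'E'
from h import *
st()
for c in ('side','top'):
    f=frame(c)
    for d in manip.outline_of(c,'pot_tall')[:2]: print(c,d['score'],d['xy'],d['mask'].sum(),np.round(unproj(f,d['xy'],.11),3))
f=frame('side')
for l,z in(('rinser',.03),('pad',.044)):
  d=manip.outline_of('side',l)
  if d: print(l,d[0]['score'],np.round(unproj(f,d[0]['xy'],z),3),boxfit(f,d[0]['mask'],(.528,.389),(.095,.095),0,.03,-.196) if l=='rinser' else '')
E
```

```text
t: 45.7
position: [0.5434, 0.3386, 0.1794]
eef_rot: [-0.001, 0.701, 0.713, 0.002]
wrist_force: [0.3, 1.1, -1.6]
width: 0.0499
t: 46.32
position: [0.5281, 0.3867, 0.1153]
eef_rot: [-0.001, 0.702, 0.712, -0.001]
wrist_force: [-0.5, -0.3, -2.4]
width: 0.0497
t 46.33 pos [0.5281 0.3867 0.1153] yaxis [ 1.     0.014 -0.003] z [-0.003  0.    -1.   ] F [-0.5 -0.3 -2.4] w 0.0497
side 0.89 [263.0, 342.5] 1179 [0.518 0.407 0.11 ]
side 0.7 [307.1, 289.5] 2063 [0.485 0.227 0.11 ]
top 0.6 [138.5, 219.6] 343 [0.538 0.368 0.11 ]
rinser 0.74 [0.519 0.418 0.03 ] (array([ 0.5255,  0.3965, -0.176 ]), np.float64(0.3171471927162367))
pad 0.91 [0.529 0.405 0.044]
```

```bash
python3 -m crank '[[[0.3,0,0.002,-0.01,0,0,0],[0.3,0,0.004,-0.02,0,0,0],[0.3,0,0.004,-0.025,0,0,0],[0.3,0,0.004,-0.029,0,0,0],[0.3,0,0.004,-0.032,0,0,0],[0.3,0,0.004,-0.034,0,0,0],[0.3,0,0.004,-0.034,0,0,0]]]' |egrep 'pos|force'; for i in 1 2 3; do python3 -m crank '[[[0.3,0,0,-0.0015,0,0,0],[0.3,0,0,-0.0015,0,0,0]]]'|egrep 't:|pos|force|rot'; done
```

```text
position: [0.528, 0.3934, 0.084]
wrist_force: [-2.6, -1.4, 3.8]
t: 47.8
position: [0.5282, 0.3936, 0.0834]
eef_rot: [-0.001, 0.701, 0.713, 0.002]
wrist_force: [-5.5, -2.2, 8.7]
t: 48.05
position: [0.5283, 0.3937, 0.0833]
eef_rot: [-0.001, 0.701, 0.713, 0.002]
wrist_force: [-6.4, -3.2, 15.0]
t: 48.3
position: [0.5283, 0.3939, 0.0832]
eef_rot: [-0.001, 0.701, 0.713, 0.002]
wrist_force: [-9.2, -5.4, 21.9]
```

```bash
for i in 1 2 3; do python3 -m crank '[[[0.3,0,0,0,0,0,0],[0.3,0,0,0,0,0,0],[0.3,0,0,0,0,0,0],[0.3,0,0,0,0,0,0],[0.3,0,0,0,0,0,0],[0.3,0,0,0,0,0,0],[0.3,0,0,0,0,0,0],[0.3,0,0,0,0,0,0],[0.3,0,0,0,0,0,0],[0.3,0,0,0,0,0,0]]]'|egrep 't:|pos|force'; done; python3 -m crank '[[[0.3,0,0,0.003,0,0,0],[0.3,0,0,0.01,0,0,0],[0.3,0,0,0.03,0,0,0],[0.3,0,0,0.06,0,0,0],[0.3,0,0,0.08,0,0,0],[0.3,0,0,0.08,0,0,0]]]'; python3 - <<'E'
from h import *
s=st(); f=frame('side')
for d in manip.outline_of('side','pot_tall')[:1]: print(d['score'],cylfit(f,d['mask'],s['position'][:2],(.028,.0255),s['position'][2]-.048,s['position'][2]+.032))
E
```

```text
t: 49.55
position: [0.5282, 0.3938, 0.0831]
eef_rot: [-0.001, 0.701, 0.713, 0.002]
wrist_force: [-9.3, -6.3, 22.4]
t: 50.8
position: [0.5283, 0.3939, 0.0832]
eef_rot: [-0.001, 0.701, 0.713, 0.002]
wrist_force: [-10.2, -6.3, 21.5]
t: 52.05
position: [0.5282, 0.3939, 0.0832]
eef_rot: [-0.001, 0.701, 0.713, 0.002]
wrist_force: [-8.7, -5.0, 21.8]
t: 52.8
position: [0.5294, 0.3938, 0.1611]
eef_rot: [-0.001, 0.701, 0.713, 0.003]
wrist_force: [-0.2, 1.0, -1.1]
width: 0.0492
t 52.8 pos [0.5294 0.3938 0.1611] yaxis [1.    0.016 0.004] z [ 0.004  0.005 -1.   ] F [-0.2  1.  -1.1] w 0.0492
0.61 (array([0.5297, 0.3972]), np.float64(0.18))
```

```bash
python3 -m crank '[[[0.3,-0.01,-0.04,0,0,0,0],[0.3,-0.025,-0.09,0,0,0,0],[0.3,-0.04,-0.14,0,0,0,0],[0.3,-0.047,-0.175,-0.01,0,0,0],[0.3,-0.047,-0.183,-0.035,0,0,0],[0.3,-0.047,-0.183,-0.06,0,0,0],[0.3,-0.047,-0.183,-0.072,0,0,0],[0.3,-0.047,-0.183,-0.075,0,0,0],[0.3,-0.047,-0.183,-0.075,0,0,0]]]';  for i in 1 2 3; do python3 -m crank '[[[0.3,0,0,-0.0015,0,0,0],[0.3,0,0,-0.0015,0,0,0]]]'|egrep 'pos|force'; done
```

```text
t: 54.02
position: [0.4814, 0.2106, 0.0843]
eef_rot: [-0.001, 0.701, 0.713, 0.002]
wrist_force: [1.1, -0.7, -2.0]
width: 0.0498
position: [0.4816, 0.2103, 0.083]
wrist_force: [0.9, 0.7, -1.6]
position: [0.4816, 0.2103, 0.0815]
wrist_force: [-1.1, 1.0, 2.8]
position: [0.4816, 0.2104, 0.0814]
wrist_force: [-5.6, -2.3, 12.7]
```

```bash
python3 -m crank '[[[0.3,0,0,0.002,0,0,0],[0.6,0,0,0.002,0,0,0],[0.85,0,0,0.002,0,0,0],[0.85,0,0,0.002,0,0,0],[0.85,0,0,0.01,0,0,0],[0.85,0,0,0.04,0,0,0],[0.85,0,0,0.09,0,0,0],[0.85,0,-0.02,0.13,0,0,0],[0.85,0.005,-0.07,0.16,0,0,0],[0.85,0.01,-0.13,0.19,0,0,0]]]'; python3 -m crank '[[[0.85,0.008,-0.06,0,0,0,0],[0.85,0.016,-0.12,0,0,0,0],[0.85,0.024,-0.18,0,0,0,0],[0.85,0.032,-0.24,0,0,0,0],[0.85,0.04,-0.3,0,0,0,0],[0.85,0.048,-0.36,0,0,0,0],[0.85,0.054,-0.41,0,0,0,0],[0.85,0.058,-0.45,0,0,0,0],[1,0.058,-0.46,0,0,0,0],[1,0.058,-0.46,0,0,0,0]]]'; python3 - <<'E'
from h import *
st(); pot('wrist',(.554,-.35),.066,'pot_mid'); pot('wrist',(.554,-.35),.066,'pot_short'); pot('top',(.554,-.35),.066,'pot_mid'); pot('side',(.554,-.35),.066,'pot_mid')
f=frame('side')
for d in manip.outline_of('side','pot_tall')[:2]: print(d['score'],d['mask'].sum(),cylfit(f,d['mask'],(.4816,.2104),(.028,.0255),.032,.112))
E
```

```text
t: 56.02
position: [0.491, 0.084, 0.2695]
eef_rot: [-0.0, 0.7, 0.714, 0.002]
wrist_force: [0.4, 0.2, -0.0]
width: 0.0727
t: 57.28
position: [0.5489, -0.3755, 0.2674]
eef_rot: [-0.001, 0.702, 0.713, 0.002]
wrist_force: [-0.0, 0.1, 0.0]
width: 0.0855
t 57.27 pos [ 0.5489 -0.3755  0.2674] yaxis [1.    0.016 0.   ] z [ 0.     0.004 -1.   ] F [-0.   0.1  0. ] w 0.0855
wrist pot_mid 0.87 fit [ 0.5571 -0.3562] 0.06 rgb [174. 104.  67.] touches border False
top pot_mid 0.71 fit [ 0.5557 -0.355 ] 0.13 rgb [189. 110.  64.] touches border False
side pot_mid 0.65 fit [ 0.5572 -0.3481] 0.14 rgb [139.  90.  65.] touches border False
0.55 877 (array([0.4833, 0.2137]), np.float64(0.13))
```

```bash
python3 -m crank '[[[0.82,0.008,0.0215,-0.05,0,0,0],[0.82,0.008,0.0215,-0.1,0,0,0],[0.82,0.008,0.0215,-0.15,0,0,0],[0.82,0.008,0.0215,-0.19,0,0,0],[0.82,0.008,0.0215,-0.215,0,0,0],[0.82,0.008,0.0215,-0.2294,0,0,0],[0.82,0.008,0.0215,-0.2294,0,0,0]]]'; python3 -m crank '[[[0.3,0,0,0,0,0,0],[0.3,0,0,0,0,0,0],[0.3,0,0,0,0,0,0],[0.3,0,0,0,0,0,0],[0.3,0,0,0,0,0,0],[0.3,0,0,0,0,0,0],[0.3,0,0,0.005,0,0,0],[0.3,0,0,0.015,0,0,0],[0.3,0,0,0.03,0,0,0],[0.3,0,0,0.05,0,0,0]]]' 60
```

```text
t: 58.65
position: [0.5565, -0.3538, 0.0373]
eef_rot: [-0.002, 0.701, 0.713, 0.001]
wrist_force: [0.2, -0.4, -0.3]
width: 0.07
t: 59.9
position: [0.5566, -0.354, 0.0889]
eef_rot: [-0.001, 0.701, 0.713, 0.001]
wrist_force: [0.7, 0.2, -1.4]
width: 0.0492
```

```bash
python3 -m crank '[[[0.3,0,0,0.03,0,0,0],[0.3,0,0.02,0.07,0,0,0],[0.3,-0.002,0.06,0.1,0,0,0],[0.3,-0.004,0.11,0.11,0,0,0],[0.3,-0.006,0.165,0.11,0,0,0],[0.3,-0.008,0.22,0.11,0,0,0],[0.3,-0.01,0.275,0.11,0,0,0],[0.3,-0.012,0.33,0.11,0,0,0],[0.3,-0.014,0.385,0.11,0,0,0],[0.3,-0.016,0.44,0.11,0,0,0]]]'; python3 -m crank '[[[0.3,-0.002,0.055,0,0,0,0],[0.3,-0.004,0.11,0,0,0,0],[0.3,-0.006,0.165,0,0,0,0],[0.3,-0.008,0.22,0,0,0,0],[0.3,-0.01,0.265,0,0,0,0],[0.3,-0.0126,0.295,-0.01,0,0,0],[0.3,-0.0126,0.305,-0.05,0,0,0],[0.3,-0.0126,0.305,-0.09,0,0,0],[0.3,-0.0126,0.305,-0.105,0,0,0],[0.3,-0.0126,0.305,-0.105,0,0,0]]]'
```

```text
t: 61.15
position: [0.5409, 0.0877, 0.1998]
eef_rot: [-0.0, 0.701, 0.713, 0.002]
wrist_force: [1.4, -0.5, -1.5]
width: 0.0492
t: 62.4
position: [0.5284, 0.3904, 0.0932]
eef_rot: [-0.001, 0.702, 0.713, 0.001]
wrist_force: [-0.7, 0.5, -0.7]
width: 0.0495
```

```bash
python3 -m crank '[[[0.3,0,0.001,-0.008,0,0,0],[0.3,0,0.001,-0.014,0,0,0],[0.3,0,0.001,-0.018,0,0,0],[0.3,0,0.001,-0.021,0,0,0],[0.3,0,0.001,-0.022,0,0,0]]]' |egrep 'pos|force'; for i in 1 2 3; do python3 -m crank '[[[0.3,0,0,-0.0015,0,0,0],[0.3,0,0,-0.0015,0,0,0]]]'|egrep 't:|pos|force'; done
```

```text
position: [0.5294, 0.393, 0.0739]
wrist_force: [-1.8, -1.1, 15.5]
t: 63.28
position: [0.5294, 0.393, 0.0738]
eef_rot: [-0.0, 0.701, 0.713, 0.003]
wrist_force: [-2.7, -2.5, 18.4]
t: 63.52
position: [0.5295, 0.3932, 0.0737]
eef_rot: [-0.0, 0.701, 0.713, 0.003]
wrist_force: [-4.9, -5.0, 24.7]
t: 63.78
position: [0.5295, 0.3933, 0.0736]
eef_rot: [0.0, 0.701, 0.713, 0.003]
wrist_force: [-6.8, -6.5, 31.2]
```

```bash
for i in 1 2 3; do python3 -m crank '[[[0.3,0,0,0,0,0,0],[0.3,0,0,0,0,0,0],[0.3,0,0,0,0,0,0],[0.3,0,0,0,0,0,0],[0.3,0,0,0,0,0,0],[0.3,0,0,0,0,0,0],[0.3,0,0,0,0,0,0],[0.3,0,0,0,0,0,0],[0.3,0,0,0,0,0,0],[0.3,0,0,0,0,0,0]]]'|egrep 't:|pos|force'; done; python3 -m crank '[[[0.3,0,0,0.003,0,0,0],[0.3,0,0,0.01,0,0,0],[0.3,0,0,0.03,0,0,0],[0.3,0,0,0.07,0,0,0],[0.3,0,0,0.12,0,0,0],[0.3,0,0,0.12,0,0,0]]]'
```

```text
t: 65.03
position: [0.5295, 0.3933, 0.0736]
eef_rot: [0.0, 0.701, 0.713, 0.003]
wrist_force: [-6.2, -7.0, 30.3]
t: 66.28
position: [0.5295, 0.3932, 0.0736]
eef_rot: [0.0, 0.701, 0.713, 0.003]
wrist_force: [-6.4, -6.5, 31.1]
t: 67.53
position: [0.5295, 0.3933, 0.0736]
eef_rot: [0.0, 0.701, 0.713, 0.003]
wrist_force: [-6.2, -7.2, 30.5]
t: 68.28
position: [0.5295, 0.3935, 0.1914]
eef_rot: [-0.001, 0.701, 0.713, 0.005]
wrist_force: [0.6, 1.2, -1.7]
width: 0.0494
```

```bash
python3 -m crank '[[[0.3,-0.01,-0.05,0,0,0,0],[0.3,-0.02,-0.1,0,0,0,0],[0.3,-0.03,-0.15,0,0,0,0],[0.3,-0.04,-0.2,0,0,0,0],[0.3,-0.047,-0.24,0,0,0,0],[0.3,-0.047,-0.2485,-0.02,0,0,0],[0.3,-0.047,-0.2485,-0.06,0,0,0],[0.3,-0.047,-0.2485,-0.095,0,0,0],[0.3,-0.047,-0.2485,-0.112,0,0,0],[0.3,-0.047,-0.2485,-0.115,0,0,0]]]';  for i in 1 2 3; do python3 -m crank '[[[0.3,0,0,-0.0015,0,0,0],[0.3,0,0,-0.0015,0,0,0]]]'|egrep 'pos|force'; done
```

```text
t: 69.53
position: [0.48, 0.1432, 0.0711]
eef_rot: [-0.002, 0.701, 0.713, -0.0]
wrist_force: [-7.5, -2.8, 14.8]
width: 0.0492
position: [0.4806, 0.1434, 0.0711]
wrist_force: [-4.7, -0.7, 6.6]
position: [0.4807, 0.1433, 0.071]
wrist_force: [-8.8, -3.1, 18.4]
position: [0.4807, 0.1433, 0.071]
wrist_force: [-13.9, -5.0, 29.9]
```

Seated. I'll release it and go above the short pot.

```bash
python3 -m crank '[[[0.3,0,0,0.004,0,0,0],[0.6,0,0,0.004,0,0,0],[0.85,0,0,0.004,0,0,0],[0.85,0,0,0.004,0,0,0],[0.85,0,0,0.01,0,0,0],[0.85,0,0,0.04,0,0,0],[0.85,0,0,0.09,0,0,0],[0.85,0,-0.02,0.13,0,0,0],[0.85,0,-0.07,0.16,0,0,0],[0.85,0,-0.13,0.19,0,0,0]]]'; python3 -m crank '[[[0.85,0,-0.06,0,0,0,0],[0.85,0,-0.12,0,0,0,0],[0.85,0,-0.18,0,0,0,0],[0.85,0,-0.24,0,0,0,0],[0.85,0,-0.3,0,0,0,0],[0.85,0,-0.35,0,0,0,0],[0.82,0,-0.38,0,0,0,0],[0.82,0,-0.4,0,0,0,0],[0.82,0,-0.4,0,0,0,0]]]'; python3 - <<'E'
from h import *
st(); pot('wrist',(.47,-.359),.052,'pot_short'); pot('top',(.47,-.359),.052,'pot_short')
f=frame('side')
for l,h,c in(('pot_tall',.112,(.4816,.2104)),('pot_mid',.098,(.481,.143))):
  for d in manip.outline_of('side',l)[:2]: print(l,d['score'],d['mask'].sum(),cylfit(f,d['mask'],c,(.028,.0255),.032,h))
E
```

```text
t: 71.53
position: [0.4814, 0.017, 0.2568]
eef_rot: [-0.0, 0.7, 0.714, 0.002]
wrist_force: [1.2, 0.2, -0.8]
width: 0.0725
t: 72.65
position: [0.4809, -0.3834, 0.2547]
eef_rot: [-0.001, 0.702, 0.712, 0.001]
wrist_force: [-0.4, 0.5, -0.5]
width: 0.0702
t 72.65 pos [ 0.4809 -0.3834  0.2547] yaxis [ 1.     0.014 -0.   ] z [-0.     0.004 -1.   ] F [-0.4  0.5 -0.5] w 0.0702
wrist pot_short 0.7 fit [ 0.4685 -0.3631] 0.04 rgb [181. 109.  70.] touches border False
top pot_short 0.9 fit [ 0.4678 -0.3635] 0.09 rgb [197. 115.  67.] touches border False
pot_tall 0.57 856 (array([0.4836, 0.2106]), np.float64(0.16))
pot_mid 0.92 427 (array([0.4823, 0.1431]), np.float64(0.82))
```

```bash
python3 -m crank '[[[0.82,-0.0126,0.0201,-0.05,0,0,0],[0.82,-0.0126,0.0201,-0.1,0,0,0],[0.82,-0.0126,0.0201,-0.15,0,0,0],[0.82,-0.0126,0.0201,-0.19,0,0,0],[0.82,-0.0126,0.0201,-0.213,0,0,0],[0.82,-0.0126,0.0201,-0.225,0,0,0],[0.82,-0.0126,0.0201,-0.225,0,0,0]]]'; python3 -m crank '[[[0.3,0,0,0,0,0,0],[0.3,0,0,0,0,0,0],[0.3,0,0,0,0,0,0],[0.3,0,0,0,0,0,0],[0.3,0,0,0,0,0,0],[0.3,0,0,0,0,0,0],[0.3,0,0,0.005,0,0,0],[0.3,0,0,0.015,0,0,0],[0.3,0,0,0.03,0,0,0],[0.3,0,0,0.05,0,0,0]]]' 60
```

```text
t: 73.88
position: [0.4686, -0.362, 0.0297]
eef_rot: [-0.002, 0.701, 0.713, 0.001]
wrist_force: [-0.1, -0.5, 1.4]
width: 0.0703
t: 75.12
position: [0.4685, -0.3623, 0.081]
eef_rot: [-0.001, 0.701, 0.713, 0.001]
wrist_force: [0.2, -0.6, -0.8]
width: 0.0492
```

```bash
python3 -m crank '[[[0.3,0.005,0,0.03,0,0,0],[0.3,0.01,0.02,0.07,0,0,0],[0.3,0.018,0.06,0.1,0,0,0],[0.3,0.026,0.11,0.11,0,0,0],[0.3,0.034,0.165,0.11,0,0,0],[0.3,0.042,0.22,0.11,0,0,0],[0.3,0.05,0.275,0.11,0,0,0],[0.3,0.055,0.33,0.11,0,0,0],[0.3,0.0595,0.385,0.11,0,0,0],[0.3,0.0595,0.44,0.11,0,0,0]]]'; python3 -m crank '[[[0.3,0,0.055,0,0,0,0],[0.3,0,0.11,0,0,0,0],[0.3,0,0.165,0,0,0,0],[0.3,0,0.22,0,0,0,0],[0.3,0,0.27,0,0,0,0],[0.3,0,0.305,-0.01,0,0,0],[0.3,0,0.314,-0.05,0,0,0],[0.3,0,0.314,-0.09,0,0,0],[0.3,0,0.314,-0.105,0,0,0],[0.3,0,0.314,-0.105,0,0,0]]]'; python3 -m crank '[[[0.3,0,0,-0.008,0,0,0],[0.3,0,0,-0.014,0,0,0],[0.3,0,0,-0.018,0,0,0],[0.3,0,0,-0.021,0,0,0],[0.3,0,0,-0.022,0,0,0]]]' |egrep 'pos|force'
```

```text
t: 76.38
position: [0.5285, 0.0793, 0.1916]
eef_rot: [-0.0, 0.701, 0.713, 0.002]
wrist_force: [0.7, 0.7, -0.8]
width: 0.0493
t: 77.62
position: [0.5283, 0.391, 0.0851]
eef_rot: [-0.001, 0.702, 0.713, 0.001]
wrist_force: [0.6, 0.9, -0.4]
width: 0.0489
position: [0.5294, 0.3924, 0.0657]
wrist_force: [-2.6, -2.5, 15.5]
```

```bash
python3 -m crank '[[[0.3,0,0,-0.0015,0,0,0],[0.3,0,0,-0.002,0,0,0],[0.3,0,0,-0.002,0,0,0]]]'|egrep 't:|pos|force'; for i in 1 2 3; do python3 -m crank '[[[0.3,0,0,0,0,0,0],[0.3,0,0,0,0,0,0],[0.3,0,0,0,0,0,0],[0.3,0,0,0,0,0,0],[0.3,0,0,0,0,0,0],[0.3,0,0,0,0,0,0],[0.3,0,0,0,0,0,0],[0.3,0,0,0,0,0,0],[0.3,0,0,0,0,0,0],[0.3,0,0,0,0,0,0]]]'|egrep 't:|pos|force'; done; python3 -m crank '[[[0.3,0,0,0.003,0,0,0],[0.3,0,0,0.01,0,0,0],[0.3,0,0,0.03,0,0,0],[0.3,0,0,0.07,0,0,0],[0.3,0,0,0.125,0,0,0],[0.3,0,0,0.125,0,0,0]]]'
```

```text
t: 78.62
position: [0.5294, 0.3925, 0.0657]
eef_rot: [-0.0, 0.701, 0.713, 0.003]
wrist_force: [-3.6, -4.3, 21.6]
t: 79.88
position: [0.5294, 0.3925, 0.0657]
eef_rot: [-0.0, 0.701, 0.713, 0.003]
wrist_force: [-4.0, -3.8, 20.8]
t: 81.12
position: [0.5294, 0.3925, 0.0657]
eef_rot: [-0.0, 0.701, 0.713, 0.003]
wrist_force: [-3.1, -4.5, 20.7]
t: 82.38
position: [0.5294, 0.3925, 0.0657]
eef_rot: [-0.0, 0.701, 0.713, 0.003]
wrist_force: [-3.5, -3.7, 21.1]
t: 83.12
position: [0.5294, 0.3936, 0.1916]
eef_rot: [-0.001, 0.701, 0.713, 0.005]
wrist_force: [-0.2, -0.5, -1.5]
width: 0.0492
```

```bash
python3 -m crank '[[[0.3,-0.01,-0.055,0,0,0,0],[0.3,-0.02,-0.11,0,0,0,0],[0.3,-0.03,-0.165,0,0,0,0],[0.3,-0.04,-0.22,0,0,0,0],[0.3,-0.046,-0.27,0,0,0,0],[0.3,-0.046,-0.308,0,0,0,0],[0.3,-0.046,-0.3155,-0.04,0,0,0],[0.3,-0.046,-0.3155,-0.09,0,0,0],[0.3,-0.046,-0.3155,-0.118,0,0,0],[0.3,-0.046,-0.3155,-0.121,0,0,0]]]';  for i in 1 2 3; do python3 -m crank '[[[0.3,0,0,-0.0015,0,0,0],[0.3,0,0,-0.002,0,0,0]]]'|egrep 'pos|force'; done
```

```text
t: 84.38
position: [0.4795, 0.0758, 0.0626]
eef_rot: [-0.003, 0.701, 0.713, -0.001]
wrist_force: [-0.8, -0.4, -0.7]
width: 0.0493
position: [0.4828, 0.0762, 0.0639]
wrist_force: [-1.1, 0.0, -1.0]
position: [0.4828, 0.0762, 0.0619]
wrist_force: [-1.1, -0.6, 6.1]
position: [0.4829, 0.0762, 0.0617]
wrist_force: [-6.3, -1.0, 20.9]
```

```bash
python3 -m crank '[[[0.3,0,0,0.003,0,0,0],[0.6,0,0,0.003,0,0,0],[0.85,0,0,0.003,0,0,0],[0.85,0,0,0.003,0,0,0],[0.85,0,0,0.01,0,0,0],[0.85,0,0,0.04,0,0,0],[0.85,0,0,0.09,0,0,0],[0.85,0.01,0,0.15,0,0,0],[0.85,0.02,-0.01,0.21,0,0,0],[0.85,0.03,-0.02,0.26,0,0,0]]]'; python3 - <<'E'
from h import *
st(); f=frame('wrist','wend'); 
for l,h,c in(('pot_tall',.112,(.482,.211)),('pot_mid',.098,(.481,.143)),('pot_short',.084,(.483,.076))):
  for d in manip.outline_of('wrist',l)[:3]: print(l,round(d['score'],2),np.round(d['xy']),d['mask'].sum(),cylfit(f,d['mask'],c,(.028,.0255),.032,h))
d=manip.outline_of('wrist','cam')[0]; print('cam',d['xy'],boxfit(f,d['mask'],(.632,.148),(.06,.014),.034,.062,.016))
t=frame('top','tend')
for l in('pot_tall','pot_mid','pot_short','jug','widger','cell_a','bamboo_tray','spool','brush'):
  for d in manip.outline_of('top',l)[:2]: print(l,round(d['score'],2),np.round(d['xy']),d['mask'].sum())
E
```

```text
t: 86.38
position: [0.5126, 0.0561, 0.3222]
eef_rot: [-0.0, 0.701, 0.713, 0.002]
wrist_force: [-0.3, -0.5, 0.1]
width: 0.0727
t 86.38 pos [0.5126 0.0561 0.3222] yaxis [1.    0.017 0.003] z [ 0.003  0.003 -1.   ] F [-0.3 -0.5  0.1] w 0.0727
pot_tall 0.95 [278.  27.] 3390 (array([0.4818, 0.2082]), np.float64(0.02))
pot_tall 0.69 [424.  99.] 2363 (array([0.5082, 0.2698]), np.float64(1.0))
pot_tall 0.56 [163. 316.] 1447 (array([0.5082, 0.2698]), np.float64(1.0))
pot_mid 0.77 [280. 102.] 2908 (array([0.4832, 0.1406]), np.float64(0.05))
pot_mid 0.51 [418. 430.] 820 (array([0.507 , 0.1203]), np.float64(4.41))
pot_mid 0.3 [285. 165.] 2603 (array([0.485, 0.079]), np.float64(0.13))
pot_short 0.91 [284. 165.] 2575 (array([0.4829, 0.0759]), np.float64(0.06))
pot_short 0.63 [219. 421.] 1513 (array([0.5037, 0.0935]), np.float64(2.76))
pot_short 0.51 [283. 100.] 2926 (array([0.4817, 0.1409]), np.float64(0.02))
cam [424.0, 99.6] (array([0.6276394 , 0.14787191, 0.00691221]), np.float64(0.5247241520228851))
pot_tall 0.59 [205. 246.] 416
pot_tall 0.45 [349. 309.] 444
pot_short 0.9 [456. 298.] 451
pot_short 0.8 [407. 287.] 417
jug 0.59 [132. 170.] 1865
widger 0.57 [348. 308.] 494
cell_a 0.69 [292. 152.] 370
cell_a 0.67 [160. 299.] 417
bamboo_tray 0.67 [426. 160.] 2845
bamboo_tray 0.37 [206. 241.] 361
spool 0.68 [492. 242.] 309
brush 0.92 [179. 328.] 983
```

```bash
python3 -c "
from h import *
st(); print(manip.sign_off())"
```

```text
t 87.12 pos [0.5121 0.0561 0.3187] yaxis [ 1.     0.016 -0.   ] z [-0.     0.003 -1.   ] F [-0.2 -0.   0.3] w 0.0725
the job is handed in; nothing more can be done
None
```

The job is done and handed in at about 87 s: the board is locked in the bay, and all three pots are rinsed and standing mouth-down on it.

- **Board:** It slipped in the grip on the way over, and three tries at the groove stopped at the lip. I rested it on the bearers and the keeper bar, gripped the rib again at its centre and slid the tongue home. Then I lowered it flat and pressed it down.
- **Cam:** I turned it clockwise to its stop, where the torque rose sharply. The picture afterwards showed the handle along the bay's x and the keeper over the board's edge.
- **Rinsing:** I rinsed in the order tall, mid, short. Each pot pressed the pad down until it stopped moving, at 21–31 N for about 3.7 s.
- **Last checks:** The close-up fits put all three pots upright on the board, at about y = 0.21, 0.14 and 0.08. The detected bystanders lay within a few pixels of their start positions. The jug had no detection from above at the start, so I could not compare it.

**Uncertain:**
- **Pad centre:** The camera estimates differed by a few millimetres in y (0.389 against a half-hidden 0.3965). I pressed at 0.393.
- **Final cam fit:** It was poor, probably because its mask took in the disc, so the cam reading rests on the stop torque and the picture.
- **Final top view:** The networks did not clearly find the pots on the board from above, so the pot check rests on the wrist view.

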